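Run the extractor while clearing the turntable

ROBOT

A 7-joint arm with a two-finger parallel gripper is mounted at the origin on the work surface. World frame = base frame: x ahead of the robot, y to its left, z up, the work surface at z = 0. Lengths are in m, angles in degrees, forces in N, time in s.
With the tool pointing down it reaches from about 0.425 to 0.875 m from the base axis. Payload 4.7 kg.
Tool frame: the origin (TCP) lies at the centre of the arm's flange, where the gripper is bolted on; the fingertips stand 182 mm ahead of it and the grasp point (between the pads) lies 164 mm ahead of it (env.grip_depth is the distance from the TCP to the grasp point, in m); z points along the fingers, y is the line along which they close (so a half turn about z gives the same grasp; the last joint's range is limited). The gripper opens to 87 mm and grips with 3 to 60 N. Pads are 19 mm wide; open, the fingers measure 117 mm over their backs; the gripper's body (75 mm by 190 mm) begins 51 mm behind the grasp point.
Start: joints at [69.219, 18.392, -4.016, 83.108, 1.295, 78.541, -3.26], TCP at [0.239, -0.604, 0.405] pointing down, gripper open.
Joint ranges: [-163.93, 163.93], [-17.29, 119.83], [-79.2, 71.16], [3.27, 140.29], [-89.18, 269.18], [5.43, 117.66], [-154.24, 154.24]. Speed limits (degrees/s): [147.25, 147.25, 180, 180, 180, 180, 180].

INTERFACE

Orientations are given as [roll, pitch, yaw] about the fixed x, y, z axes, in that order (R = Rz(yaw) Ry(pitch) Rx(roll)).
In Python, from cell import env gives the robot as it stands. The module is installed in compiled form; this text tells all that it offers.
- The arm moves only by the tool send_rows, never from a script. Its arguments are lists of equal length, an entry for each row: "xyz": the shift along the tool's x, y, z in m, a list of three; "rotation": the turn, a rotation vector about the tool's x, y, z in rad, a list of three; "jaw": the opening, from 0 (shut) to 1 (fully open). A call has 1 to 20 rows; each row shifts and turns the commanded pose from where the row before left it, along the tool's axes as they then stand; what a row does not reach is not made up. A row lasts 1/10 s, in which the tool goes at most 50 mm and 8.59 degrees, less where a joint would pass 70% of its speed; a pose out of reach is approached as far as the arm can. A call is refused whole if a number of a shift passes 0.05 or a number of a turn 0.15, either way. A call with a gripper value outside its range is refused whole. The fingers move at their own pace and stop on an object; "newtons" is the grip in N (left out, the last holds). Time passes only in rows, so rows that do not move let the fingers close. It gives the time, the measured TCP pose, the force, the opening and the grip force at its end, in the units of the state.
- env.get_obs(): the state, without advancing time (a new reading comes with each control period).
- env.read_camera(name): name is "side" or "top"; returns a dict with "image" (400x640x3 uint8, blue, green, red), "fx", "fy", "cx", "cy" (pixels), "R" (3x3) and "t" (3): a world point X has camera coordinates R X + t. Camera axes: x right, y down, z forward; pixel columns grow to the right and rows downward; lengths in m; the calibration is good to about 2 mm. A picture is of the moment at which its call begins. There is no depth.
- env.sign_off(): hands the job in; it is judged then, once.
The state is a dict: "time_s": time; "qpos": joint angles; "joint_velocities": joint speeds; "effort": joint torques, N m; "tool_pos": TCP position; "tool_rot": TCP orientation; "force": force on the tool from outside, world axes, zero at the start; "wrist_torque": the same for the moment, N m; "grip_width": finger opening in m; "grasp_force": force on a finger pad.
Only numpy, scipy, OpenCV 4.12 (cv2) and the standard library are available. Lean on these libraries where they do the work, as an engineer would, in place of code of your own. Each camera call takes 0.05 s, during which the arm holds its last target. There are 200 camera calls.

TASK

Slide the fume extractor's grip along its track until it is level with the brass marker clip, before lifting anything, and leave it there while you clear the turntable: stand every flanged bush on its flange on the floor of the round dish, and lay every drilled lug flat on the floor of the rectangular tray. When the turntable is empty, slide the grip fully home, to the end of its track nearer the robot. Leave the other things on the bench where they are.

Things in the scene. Friction and masses are not known exactly. Their poses are not given: they have to be found in the camera images.
- fan (a joint): the extractor slider's position along its track in m: 0 = home, the end of the track nearer the robot; grows to 0.12 at the far end. It stays where it is left (friction about 1.5 N).
- fan_top (a point): centre of the top of the slider's black grip. The grip is an upright block 28 mm (its x, across the track) by 20 mm (its y, along the track) by 40 mm high; this point is its top, 95 mm above the bench. Its y axis points along the track, away from home. The track's top is 54 mm above the bench, on a grey control box 90 mm wide, 200 mm long, 40 mm high.
- clip: the marker: a small brass clip 20 mm across the track, 6 mm along it, 16 mm high, fixed on the control box 27 mm to the +x side of the track. Its origin is not on the clip but beside it on the track's centre line, 40 mm above the bench; y axis along the track as the grip's. The grip is level with the clip when the grip's centre has the same place along this y.
- turntable: bench turntable that turns freely on its upright axis; the origin is on the axis at bench height. Black platter of 260 mm diameter, its top 40 mm above the bench. Parts stand on it.
- dish: round grey steel parts dish, fixed, 194 mm outer diameter, wall 5 mm, rim 22 mm high, floor 5 mm thick; the origin is at the centre of its underside on the bench. It is on one side of the turntable, the tray on the other.
- tray: rectangular grey steel tray, fixed, 270 mm (its x) by 150 mm (its y), wall 5 mm, rim 22 mm high, floor 5 mm thick; the origin is at the centre of its underside on the bench.
- bush0: flanged steel bush: a flange of 44 mm diameter and 10 mm height at the foot, above it a round body of 32 mm diameter up to 45 mm total height; the origin is at the centre of the flange's underside, z up. 0.25 kg. It may be absent.
- bush1: flanged steel bush: a flange of 44 mm diameter and 10 mm height at the foot, above it a round body of 32 mm diameter up to 45 mm total height; the origin is at the centre of the flange's underside, z up. 0.25 kg. It may be absent.
- bush2: flanged steel bush: a flange of 44 mm diameter and 10 mm height at the foot, above it a round body of 32 mm diameter up to 45 mm total height; the origin is at the centre of the flange's underside, z up. 0.25 kg. It may be absent.
- lug0: flat drilled steel lug, 56 mm long (x) by 34 mm wide (y) by 16 mm thick (z), the +x end rounded (radius 17 mm) with a drilled hole; flat parallel sides from x = -28 to +11 mm; the origin is at the middle of the underside, z up as it lies. 0.2 kg. It may be absent.
- lug1: flat drilled steel lug, 56 mm long (x) by 34 mm wide (y) by 16 mm thick (z), the +x end rounded (radius 17 mm) with a drilled hole; flat parallel sides from x = -28 to +11 mm; the origin is at the middle of the underside, z up as it lies. 0.2 kg. It may be absent.
- lug2: flat drilled steel lug, 56 mm long (x) by 34 mm wide (y) by 16 mm thick (z), the +x end rounded (radius 17 mm) with a drilled hole; flat parallel sides from x = -28 to +11 mm; the origin is at the middle of the underside, z up as it lies. 0.2 kg. It may be absent.
- can: spray can, 52 mm diameter, 150 mm high, standing; origin at the centre of its underside. Belongs to the bench: leave it alone.
- jar: squat amber glass jar, 66 mm diameter, 60 mm high; origin at the centre of its underside. Belongs to the bench: leave it alone.
- tape: roll of grey tape, 100 mm diameter, 40 mm high, lying flat; origin at the centre of its underside. Belongs to the bench: leave it alone.
- wrench: steel wrench 180 mm long, lying along its x axis; origin at the centre of its underside. Belongs to the bench: leave it alone.
- screwdriver: screwdriver 200 mm long, 26 mm thick black handle, lying along its x axis; origin at the centre of its underside. Belongs to the bench: leave it alone.
- mug: white mug, 76 mm diameter, 90 mm high; origin at the centre of its underside. Belongs to the bench: leave it alone.

How it is judged (in metres and radians):
On the way, in this order (a step that is already met when the one before it is completed fails the run):
1. the slider's grip is set level with the marker clip, before the parts are cleared (y of fan_top in the frame of clip between -0.006 and 0.006 m and horizontal distance between each of bush0, bush1, bush2, lug0, lug1, lug2 and turntable below 0.15 m), for 0.3 s.
2. every bush stands in the dish and every lug lies in the tray, the slider still level with the clip (y of fan_top in the frame of clip between -0.008 and 0.008 m and horizontal distance between each of bush0, bush1, bush2 and dish below 0.085 m and z of each of bush0, bush1, bush2 in the frame of dish below 0.012 m and angle between each of bush0, bush1, bush2's own z axis and vertical below 0.15 rad and x of lug0 in the frame of tray between -0.13 and 0.13 m and y of lug0 in the frame of tray between -0.07 and 0.07 m and height (world z) of each of lug0, lug1, lug2 below 0.012 m and angle between the z axis of each of lug0, lug1, lug2 and the z axis of tray, either way round below 0.15 rad and x of lug1 in the frame of tray between -0.13 and 0.13 m and y of lug1 in the frame of tray between -0.07 and 0.07 m and x of lug2 in the frame of tray between -0.13 and 0.13 m and y of lug2 in the frame of tray between -0.07 and 0.07 m and linear speed of each of bush0, bush1, bush2, lug0, lug1, lug2 below 0.02 m/s), for 0.2 s.
3. the slider is back home (value of joint fan below 0.005 m), for 0.2 s.
At the end, for the whole second after the job is handed in: Every bush stands upright on the dish floor and every lug lies flat on the tray floor (within 0.15 rad), at rest; the slider is within 5 mm of home. Earlier it stood within 6 mm of the clip before any part was lifted, and within 8 mm when the last was placed (horizontal distance between each of bush0, bush1, bush2 and dish below 0.085 m and z of each of bush0, bush1, bush2 in the frame of dish below 0.012 m and angle between each of bush0, bush1, bush2's own z axis and vertical below 0.15 rad and x of lug0 in the frame of tray between -0.13 and 0.13 m and y of lug0 in the frame of tray between -0.07 and 0.07 m and height (world z) of each of lug0, lug1, lug2 below 0.012 m and angle between the z axis of each of lug0, lug1, lug2 and the z axis of tray, either way round below 0.15 rad and x of lug1 in the frame of tray between -0.13 and 0.13 m and y of lug1 in the frame of tray between -0.07 and 0.07 m and x of lug2 in the frame of tray between -0.13 and 0.13 m and y of lug2 in the frame of tray between -0.07 and 0.07 m and linear speed of each of bush0, bush1, bush2, lug0, lug1, lug2 below 0.02 m/s and value of joint fan below 0.005 m); the robot touches nothing.
It fails at once if a part is lifted high while the slider is away from the marker (more than 12 mm) (not (y of fan_top in the frame of clip between -0.012 and 0.012 m) and height (world z) of any of bush0, bush1, bush2, lug0, lug1, lug2 above 0.1 m).
It fails at once if another thing on the bench is moved more than 30 mm or tipped over (distance of any of can, jar, tape, wrench, screwdriver, mug from where it was at the start of the episode above 0.03 m or angle between any of can, jar, mug, tape's own z axis and vertical above 0.5 rad).
Of bush0, bush1, bush2, lug0, lug1, lug2 only 4 to 6 are there at a start; the rules pass over those that are not, and their reading is None.
At some moment in a run one of bush0, bush1, bush2, lug0, lug1, lug2 may be knocked a few centimetres aside while the robot is not near it.
It also fails if it takes over 208 s, if anything falls off the work surface, if the arm or the gripper's body presses on something with over 40 N, if the wrist force passes 120 N, or if a joint passes its speed limit or range.

## Working session

There is one attempt and no reset: what is moved stays moved. The work goes in short steps, Python scripts to look and compute and a tool call to move; the robot and the scene stay as the last step left them, time stands still between calls to the robot, and variables do not carry over. Pictures are saved under pics/ and viewed, at most 14 in all, crops included, and the job is handed in when it is done.

Besides the shell and the picture viewer there is one more tool, called after "Call:" as name(argument=value, ...), one argument or row to a line, values as JSON. send_rows: Moves the arm, as the interface text tells. Its arguments: {"type":"object","properties":{"xyz":{"type":"array"},"rotation":{"type":"array"},"jaw":{"type":"array"},"newtons":{"type":"number"}},"required":["xyz","rotation","jaw"]}

```bash
mkdir -p pics; ls
python3 - <<'E'
from cell import env
import cv2
for n in("top","side"):
    c=env.read_camera(n); cv2.imwrite(f"pics/{n}0.png",c["image"]); print(n,c["fx"],c["fy"],c["cx"],c["cy"],c["R"],c["t"])
print(env.get_obs(),env.grip_depth)
E
```

```text
pics
top 484.6183021858999 484.6183021858999 327.41169347585867 199.38167105178275 [[ 0.00539051 -0.99993833  0.00970939]
 [-0.98938992 -0.00674284 -0.14512797]
 [ 0.14518449 -0.00882406 -0.98936525]] [0.0539148  0.58539166 1.27336474]
side 405.51516554304936 405.51516554304936 323.24080788627055 196.0177330871436 [[-0.76131482 -0.6483654   0.00469548]
 [-0.3945384   0.45749843 -0.7968906 ]
 [ 0.51452812 -0.60853717 -0.60410539]] [0.47183933 0.26415433 0.97776809]
{'time_s': 0.1, 'qpos': array([69.21923155, 18.43345855, -4.0156553 , 83.16680319,  1.29462081,
       78.54014363, -3.26073593]), 'joint_velocities': array([-0.01292076, -0.06575253,  0.07857753, -0.20973817,  0.0070649 ,
        0.16731292,  0.03932974]), 'effort': array([ 1.01475653e-04, -4.92572021e+01, -4.05946244e-01, -3.13399494e+01,
       -6.44566328e-02,  3.94958979e-02,  6.88272530e-05]), 'tool_pos': array([ 0.23906801, -0.60424697,  0.4037957 ]), 'tool_rot': array([-1.79904803e+02,  4.97320078e-03,  2.15896484e+01]), 'force': array([-0.18160808,  0.21271797,  0.48239689]), 'wrist_torque': array([0.03996137, 0.00340188, 0.01058566]), 'grasp_force': 0.0, 'grip_width': 0.0870349460129177} 0.1635
```

View pics/top0.png

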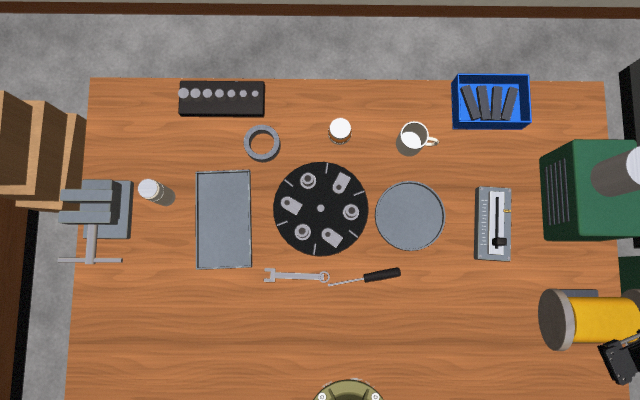

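View pics/side0.png

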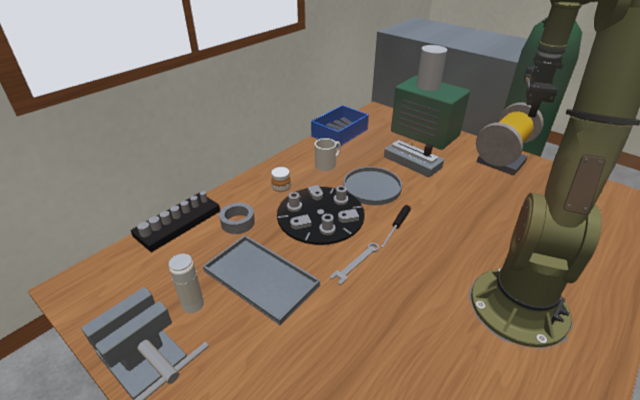

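The top view shows the platter at about (321,209), with bushes near (308,181), (351,212) and (302,231) and lugs near (341,182), (291,205) and (332,236). The dish is at (409,216), the tray at (223,219), the grip at (501,240) and the clip at (507,210). The side view shows the same things.

```bash
cat > h.py <<'E'
import numpy as np, cv2
from cell import env
def cam(n):
    return env.read_camera(n)
def ray(c,p):
    d=c["R"].T@np.array([(p[0]-c["cx"])/c["fx"],(p[1]-c["cy"])/c["fy"],1.]); return -c["R"].T@c["t"],d/np.linalg.norm(d)
def onz(c,p,z):
    o,d=ray(c,p); return o+d*(z-o[2])/d[2]
def tri(a,p,b,q):
    o1,d1=ray(a,p);o2,d2=ray(b,q)
    s=np.linalg.lstsq(np.c_[d1,-d2],o2-o1,rcond=None)[0]
    x,y=o1+s[0]*d1,o2+s[1]*d2; return (x+y)/2,np.linalg.norm(x-y)
def proj(c,X):
    v=c["R"]@np.array(X)+c["t"]; return np.array([c["fx"]*v[0]/v[2]+c["cx"],c["fy"]*v[1]/v[2]+c["cy"]])
def crop(c,x0,x1,y0,y1,s): return cv2.resize(c["image"][y0:y1,x0:x1],None,fx=s,fy=s,interpolation=cv2.INTER_CUBIC)
E
python3 - <<'E'
from h import *
np.set_printoptions(precision=4,suppress=True)
t=cam("top");s=cam("side")
a=crop(t,270,372,158,260,5);b=crop(t,470,520,180,265,5)
h=np.zeros((510,790,3),np.uint8);h[:510,:510]=a;h[:425,520:770]=b;cv2.imwrite("pics/c1.png",h)
a=crop(s,270,370,175,250,5);b=crop(s,380,450,135,180,4)
h=np.zeros((600,500,3),np.uint8);h[:375,:500]=a;h[400:580,:280]=b;cv2.imwrite("pics/c2.png",h)
E
```

```text
(no output)
```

View pics/c1.png

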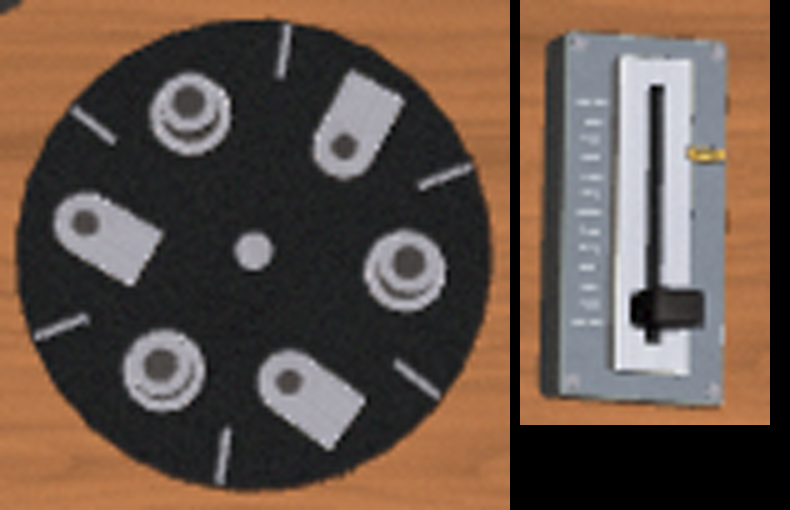

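View pics/c2.png

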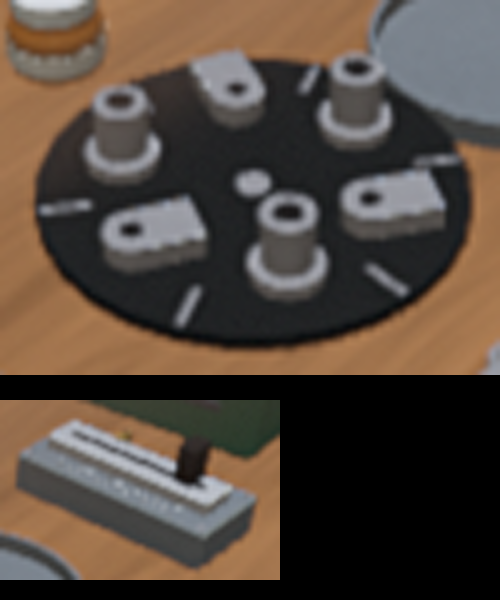

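The zoomed crops show three bushes and three lugs, with all holes visible in both views. The grip top is near top-camera px (501,241.6) and the clip near (507.4,211).

```bash
cat > m.py <<'E'
from h import *
np.set_printoptions(precision=4,suppress=True)
def blobs(c,x0,x1,y0,y1,thr,S=6):
    g=cv2.cvtColor(crop(c,x0,x1,y0,y1,S),cv2.COLOR_BGR2GRAY)
    m=(g>thr).astype(np.uint8)
    cs,hi=cv2.findContours(m,cv2.RETR_CCOMP,cv2.CHAIN_APPROX_NONE)
    off=lambda p:(np.array(p)+.5)/S-.5+[x0,y0]
    return cs,hi,off,S
def parts(t,thr=105,box=(272,370,160,258)):
    """lug/bush poses from the top view; heights: platter top .04"""
    C=onz(t,(320.8,208.5),.04); out=[]
    cs,hi,off,S=blobs(t,*box,thr)
    for i,k in enumerate(cs):
        if hi[0][i][3]>=0: continue
        a=cv2.contourArea(k)/S**2
        if a<90 or a>400: continue
        hs=[cs[j] for j in range(len(cs)) if hi[0][j][3]==i and cv2.contourArea(cs[j])>S*S*4]
        r=cv2.minAreaRect(k); hp=None
        if hs:
            M=cv2.moments(max(hs,key=cv2.contourArea)); hp=off((M['m10']/M['m00'],M['m01']/M['m00']))
        out.append((a,off(r[0]),[off(p) for p in cv2.boxPoints(r)],hp))
    return out
def report(t,zt=.056,**k):
    for a,c,b,h in parts(t,**k):
        P=[onz(t,p,zt) for p in b]; e1=P[1]-P[0];e2=P[2]-P[1]
        L=sorted([np.linalg.norm(e1),np.linalg.norm(e2)])
        e=e1 if np.linalg.norm(e1)>np.linalg.norm(e2) else e2
        print("area",round(a),"px",c,"size",np.array(L),"ctr",onz(t,c,zt)[:2],"long-axis yaw",round(np.degrees(np.arctan2(e[1],e[0])),1),"hole",h)
E
python3 - <<'E'
from m import *
t=cam("top");s=cam("side")
print("TOP");report(t)
print("SIDE holes")
for thr in(90,):
  for a,c,b,h in parts(s,thr,(272,368,182,245)): print(round(a),c,h)
g=t["image"]; hsv=cv2.cvtColor(g,cv2.COLOR_BGR2HSV)
# dish / tray: grey, low sat
m=((hsv[...,1]<90)&(hsv[...,2]>70)).astype(np.uint8)
for nm,(x0,x1,y0,y1) in dict(dish=(368,452,170,262),tray=(188,258,160,278),box=(468,520,178,268)).items():
    k=max(cv2.findContours(m[y0:y1,x0:x1],cv2.RETR_EXTERNAL,cv2.CHAIN_APPROX_NONE)[0],key=cv2.contourArea)+[x0,y0]
    if nm=="dish":
        e=cv2.fitEllipse(cv2.convexHull(k)); print(nm,e,onz(t,e[0],.022))
    else:
        r=cv2.minAreaRect(k);z=.022 if nm=="tray" else .04
        P=np.array([onz(t,p,z) for p in cv2.boxPoints(r)]); print(nm,P.mean(0),P[:,:2].round(3).tolist())
br=(hsv[...,0]>18)&(hsv[...,0]<32)&(hsv[...,1]>140)
for n,c,(x0,x1,y0,y1) in(("top",t,(500,520,200,222)),("side",s,(400,425,140,155))):
    h=cv2.cvtColor(c["image"],cv2.COLOR_BGR2HSV)[y0:y1,x0:x1]
    q=(h[...,0]>19)&(h[...,0]<33)&(h[...,1]>130); yy,xx=np.nonzero(q); print("clip",n,len(xx),xx.mean()+x0,yy.mean()+y0)
gr=cv2.cvtColor(g,cv2.COLOR_BGR2GRAY)
k,hi,off,S=blobs(t,488,516,225,252,75)
g2=(cv2.cvtColor(crop(t,488,516,225,252,6),cv2.COLOR_BGR2GRAY)<75).astype(np.uint8)
g2=cv2.morphologyEx(g2,cv2.MORPH_OPEN,np.ones((25,25)))
k=max(cv2.findContours(g2,cv2.RETR_EXTERNAL,cv2.CHAIN_APPROX_NONE)[0],key=cv2.contourArea)
print("grip bbox",[off(p) for p in cv2.boxPoints(cv2.minAreaRect(k))])
for p in((501.2,241.6),(506.5,237.5),(506.5,245.5)):print("grip",onz(t,p,.095))
print("track ends",onz(t,(470+(656-520)/5,180+88/5),.054),onz(t,(470+(652-520)/5,180+340/5),.054))
print("platter",onz(t,(270+253/5,158+251/5),.04), "cam",-t["R"].T@t["t"],-s["R"].T@s["t"])
E
```

```text
TOP
area 245 px [330.7894 236.4448] size [0.0348 0.056 ] ctr [0.4836 0.0481] long-axis yaw -125.3 hole [327.3127 233.8891]
area 202 px [302.3064 231.6179] size [0.0429 0.043 ] ctr [0.496  0.1239] long-axis yaw -37.1 hole [301.6238 230.5309]
area 199 px [350.6411 211.7619] size [0.043 0.043] ctr [ 0.55   -0.0048] long-axis yaw -118.2 hole [351.2834 210.032 ]
area 239 px [290.194  204.3192] size [0.0349 0.0565] ctr [0.569  0.1573] long-axis yaw -120.3 hole [286.5948 202.1258]
area 198 px [307.6795 180.4808] size [0.0432 0.0432] ctr [0.6343 0.1112] long-axis yaw -123.7 hole [307.2678 177.948 ]
area 234 px [340.3327 183.2719] size [0.0348 0.0566] ctr [0.6273 0.0229] long-axis yaw -27.5 hole [338.3362 186.8617]
SIDE holes
166 [300.0201 220.1428] [295.7582 220.486 ]
160 [347.9372 213.9593] [343.5239 214.1838]
dish ((409.79296875, 215.3831787109375), (69.28375244140625, 71.04564666748047), 120.38984680175781) [ 0.5451 -0.1694  0.022 ]
tray [0.5338 0.3432 0.022 ] [[0.668, 0.429], [0.672, 0.273], [0.4, 0.26], [0.396, 0.411]]
box [ 0.5248 -0.3944  0.04  ] [[0.425, -0.344], [0.626, -0.355], [0.625, -0.446], [0.424, -0.433]]
clip top 11 506.54545454545456 210.45454545454547
clip side 0 nan nan
grip bbox [array([491.75  , 245.0833]), array([491.75  , 237.4167]), array([506.0833, 237.4167]), array([506.0833, 245.0833])]
grip [ 0.4702 -0.3913  0.095 ]
grip [ 0.4809 -0.4056  0.095 ]
grip [ 0.4603 -0.4046  0.095 ]
track ends [ 0.5913 -0.4011  0.054 ] [ 0.4557 -0.3928  0.054 ]
platter [0.5611 0.0758 0.04  ] cam [0.394  0.0691 1.3443] [-0.0397  0.7801  0.799 ]<stdin>:20: RuntimeWarning: Mean of empty slice.
  ret = ret.dtype.type(ret / rcount)
```

Run:
```python
from m import *
t=cam("top");s=cam("side")
f=lambda p:np.array(p)/5-.4+[270,175]
top=dict(b0=(301.62,230.53),b1=(351.28,210.03),b2=(307.27,177.95),l0=(327.31,233.89),l1=(286.59,202.13),l2=(338.34,186.86))
sd=dict(b0=(289,211),b1=(357,68),b2=(120,100),l0=(370,198),l1=(130,230),l2=(237,88))
for k in top: print(k,"tri",*tri(t,top[k],s,f(sd[k])),"mono",onz(t,top[k],.085 if k[0]=='b' else .056)[:2])
for nm,c in dict(b0=(302.31,231.62),b1=(350.64,211.76),b2=(307.68,180.48)).items(): print("flange",nm,onz(t,c,.048)[:2])
# clip and grip
I=crop(t,500,516,203,219,10).astype(float); w=np.clip(I[...,2]-I[...,0]-60,0,None)
hs=cv2.cvtColor(t["image"][205:217,502:514],cv2.COLOR_BGR2HSV);print(hs[...,0].tolist()[3:9]);print(hs[...,1].tolist()[3:9])
for p in((507,209.8),(507,211.6)):print("clip",onz(t,p,.056),onz(t,p,.048))
# grip top in side crop (x4 origin 380,135, pic offset y400)
g=lambda p:(np.array(p)-[0,400])/4-.4+[380,135]
for p in((182,441),(210,441),(196,438)):print(g(p))
print("grip tri",*tri(t,(501.0,241.3),s,g((197,440))))
```

```text
b0 tri [0.4974 0.1251 0.0858] 0.0022830363276805316 mono [0.4965 0.1245]
b1 tri [ 0.5522 -0.0041  0.0849] 0.0027198407818994313 mono [ 0.551  -0.0048]
b2 tri [0.6367 0.1122 0.0856] 0.0028020880683248856 mono [0.6357 0.1114]
l0 tri [0.4917 0.0583 0.0559] 0.0033123541546382453 mono [0.4903 0.0574]
l1 tri [0.5764 0.1682 0.0557] 0.003673745135722991 mono [0.5749 0.1671]
l2 tri [0.6185 0.0292 0.0564] 0.0029179169776075782 mono [0.6174 0.0283]
flange b0 [0.4966 0.1242]
flange b1 [ 0.551  -0.0052]
flange b2 [0.6358 0.1114]
[[115, 116, 98, 106, 106, 104, 108, 107, 110, 13, 13, 13], [117, 120, 21, 22, 23, 23, 103, 105, 10, 13, 12, 13], [115, 19, 20, 19, 21, 20, 19, 20, 20, 13, 12, 12], [115, 15, 20, 21, 23, 22, 20, 20, 20, 12, 13, 12], [114, 114, 25, 23, 17, 17, 16, 16, 114, 13, 12, 12], [113, 113, 100, 108, 105, 108, 108, 107, 111, 14, 12, 12]]
[[13, 18, 7, 25, 22, 23, 30, 32, 16, 128, 153, 149], [12, 5, 83, 47, 45, 46, 16, 7, 15, 127, 151, 152], [13, 64, 155, 135, 132, 134, 132, 145, 145, 127, 148, 150], [14, 29, 144, 151, 140, 134, 141, 139, 143, 125, 153, 150], [11, 17, 20, 27, 65, 66, 63, 25, 11, 126, 152, 147], [14, 18, 14, 30, 30, 29, 30, 34, 18, 127, 152, 153]]
clip [ 0.558  -0.4253  0.056 ] [ 0.5591 -0.4284  0.048 ]
clip [ 0.5532 -0.4251  0.056 ] [ 0.5542 -0.4282  0.048 ]
[425.1  144.85]
[432.1  144.85]
[428.6 144.1]
grip tri [ 0.4719 -0.3896  0.0968] 0.0023402309147266772
```

Call:
send_rows(
  xyz=[
    [0, 0, -0.0125],
    [0, 0, -0.0125],
    [0, 0, -0.0125],
    [0, 0, -0.0125],
    [0, 0, -0.0125],
    [0, 0, -0.0125],
    [0, 0, -0.0125],
    [0, 0, -0.0125],
    [0.0377, 0, 0],
    [0.0377, 0, 0],
    [0.0377, 0, 0],
    [0.0377, 0, 0],
    [0.0377, 0, 0],
    [0.0377, 0, 0],
    [0, 0.0367, 0],
    [0, 0.0367, 0],
    [0, 0.0367, 0],
    [0, 0.0367, 0],
    [0, 0.0367, 0],
    [0, 0.0367, 0],
  ],
  rotation=[
    [0, 0, -0.142],
    [0, 0, -0.142],
    [0, 0, -0.142],
    [0, 0, -0.142],
    [0, 0, -0.142],
    [0, 0, -0.142],
    [0, 0, -0.142],
    [0, 0, -0.142],
    [0, 0, 0],
    [0, 0, 0],
    [0, 0, 0],
    [0, 0, 0],
    [0, 0, 0],
    [0, 0, 0],
    [0, 0, 0],
    [0, 0, 0],
    [0, 0, 0],
    [0, 0, 0],
    [0, 0, 0],
    [0, 0, 0],
  ],
  jaw=[1, 1, 1, 1, 1, 1, 1, 1, 1, 1, 1, 1, 1, 1, 1, 1, 1, 1, 1, 1],
  newtons=20,
)

```text
time_s: 2.4
tool_pos: [0.4734, -0.3914, 0.5049]
tool_rot: [180.0, 0.0, 86.6]
force: [0.1, -1.0, -0.2]
grip_width: 0.0867
grasp_force: 0.0
```

Call:
send_rows(
  xyz=[
    [0, 0, 0.035],
    [0, 0, 0.035],
    [0, 0, 0.035],
    [0, 0, 0.035],
    [0, 0, 0.035],
    [0, 0, 0.035],
    [0, 0, 0.03],
    [0, 0, 0.014],
    [0, 0, 0],
    [0, 0, 0],
    [0, 0, 0],
    [0, 0, 0],
    [0, 0, 0],
    [0, 0, 0],
    [0, 0, 0],
  ],
  rotation=[
    [0, 0, 0],
    [0, 0, 0],
    [0, 0, 0],
    [0, 0, 0],
    [0, 0, 0],
    [0, 0, 0],
    [0, 0, 0],
    [0, 0, 0],
    [0, 0, 0],
    [0, 0, 0],
    [0, 0, 0],
    [0, 0, 0],
    [0, 0, 0],
    [0, 0, 0],
    [0, 0, 0],
  ],
  jaw=[0.8, 0.8, 0.8, 0.8, 0.8, 0.8, 0.8, 0.8, 0.1, 0.1, 0.1, 0.1, 0.1, 0.1, 0.1],
  newtons=10,
)

```text
time_s: 3.9
tool_pos: [0.4722, -0.3914, 0.2511]
tool_rot: [180.0, 0.0, 86.7]
force: [2.7, 0.2, 0.6]
grip_width: 0.0216
grasp_force: 0.8
```

Call:
send_rows(
  xyz=[
    [0, 0, 0],
    [0, 0, 0],
    [0, 0.01, 0],
    [0, 0.01, 0],
    [0, 0.01, 0],
    [0, 0.01, 0],
    [0, 0.01, 0],
    [0, 0.01, 0],
    [0, 0.01, 0],
    [0, 0.01, 0],
    [0, 0.0065, 0],
    [0, 0, 0],
    [0, 0, 0],
  ],
  rotation=[
    [0, 0, 0],
    [0, 0, 0],
    [0, 0, 0],
    [0, 0, 0],
    [0, 0, 0],
    [0, 0, 0],
    [0, 0, 0],
    [0, 0, 0],
    [0, 0, 0],
    [0, 0, 0],
    [0, 0, 0],
    [0, 0, 0],
    [0, 0, 0],
  ],
  jaw=[0.1, 0.1, 0.1, 0.1, 0.1, 0.1, 0.1, 0.1, 0.1, 0.1, 0.1, 0.1, 0.1],
)

```text
time_s: 5.2
tool_pos: [0.5594, -0.3967, 0.2511]
tool_rot: [179.9, 0.1, 86.7]
force: [1.3, -0.7, 3.9]
grip_width: 0.02
grasp_force: 10.0
```

Call:
send_rows(
  xyz=[
    [0, 0, 0],
    [0, 0, 0],
    [0, 0, 0],
    [0, 0, 0],
    [0, 0, -0.02],
    [0, 0, -0.03],
    [0, 0, -0.04],
    [0, 0, -0.04],
    [0.04, 0, -0.04],
    [0.05, 0, -0.03],
    [0.05, 0, 0],
    [0.05, 0, 0],
    [0.04, 0, 0],
  ],
  rotation=[
    [0, 0, 0],
    [0, 0, 0],
    [0, 0, 0],
    [0, 0, 0],
    [0, 0, 0],
    [0, 0, 0],
    [0, 0, 0],
    [0, 0, 0],
    [0, 0, 0],
    [0, 0, 0],
    [0, 0, 0],
    [0, 0, 0],
    [0, 0, 0],
  ],
  jaw=[0.5, 0.5, 0.5, 0.5, 0.6, 0.6, 0.6, 0.6, 0.6, 0.6, 0.6, 0.6, 0.6],
)

```text
time_s: 6.5
tool_pos: [0.5709, -0.1748, 0.4423]
tool_rot: [180.0, -0.0, 86.8]
force: [0.9, 0.5, -1.2]
grip_width: 0.0524
grasp_force: 0.0
```

Run:
```python
from m import *
t=cam("top");s=cam("side")
h=np.zeros((560,760,3),np.uint8);h[:560,:320]=crop(t,480,520,190,260,8);h[:480,330:740]=crop(s,385,446,130,178,10)[:480,:410]
cv2.imwrite("pics/c3.png",h); report(t)
```

```text
area 247 px [330.777  236.4122] size [0.0349 0.0562] ctr [0.4837 0.0481] long-axis yaw -125.3 hole [327.326  233.9246]
area 204 px [302.3333 231.6667] size [0.043  0.0431] ctr [0.4958 0.1238] long-axis yaw -89.6 hole [301.6246 230.5198]
area 200 px [350.624  211.7884] size [0.0431 0.0432] ctr [ 0.5499 -0.0047] long-axis yaw -27.8 hole [351.2821 210.043 ]
area 241 px [290.1922 204.299 ] size [0.0351 0.0567] ctr [0.5691 0.1573] long-axis yaw -120.5 hole [286.5955 202.1253]
area 199 px [307.6859 180.5128] size [0.0433 0.0433] ctr [0.6342 0.1112] long-axis yaw -123.7 hole [307.264  177.9496]
area 236 px [340.3045 183.2624] size [0.035 0.057] ctr [0.6273 0.023 ] long-axis yaw -27.5 hole [338.3324 186.8742]
```

View pics/c3.png

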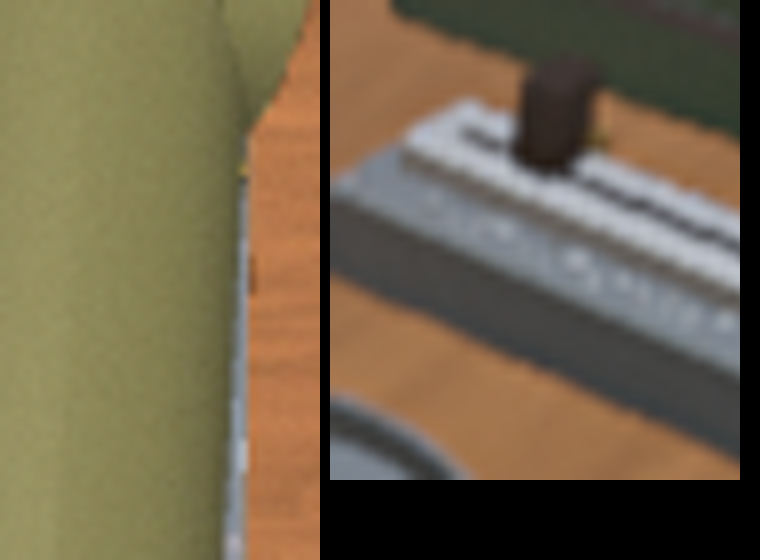

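The arm still hides the clip in the top view. In the side view the grip stands right beside the brass. I'll move over the first bush and then check again before lifting.

Call:
send_rows(
  xyz=[
    [0.0422, -0.0073, 0],
    [0.0422, -0.0073, 0],
    [0.0422, -0.0073, 0],
    [0.0422, -0.0073, 0],
    [0, 0, 0.025],
    [0, 0, 0.025],
    [0, 0, 0.025],
    [0, 0, 0.025],
    [0, 0, 0],
  ],
  rotation=[
    [0, 0, 0],
    [0, 0, 0],
    [0, 0, 0],
    [0, 0, 0],
    [0, 0, 0.117],
    [0, 0, 0.117],
    [0, 0, 0.117],
    [0, 0, 0.117],
    [0, 0, 0],
  ],
  jaw=[0.57, 0.57, 0.57, 0.57, 0.57, 0.57, 0.57, 0.57, 0.57],
)

```text
time_s: 7.5
tool_pos: [0.5502, -0.009, 0.3383]
tool_rot: [-179.6, 0.2, 59.8]
force: [-0.6, 0.5, -0.0]
grip_width: 0.0496
grasp_force: 0.0
```

Run:
```python
from m import *
t=cam("top")
h=np.zeros((560,760,3),np.uint8);h[:560,:320]=crop(t,480,520,190,260,8);h[:440,330:752]=crop(t,250,461,100,320,2)
cv2.imwrite("pics/c4.png",h)
```

```text
(no output)
```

View pics/c4.png

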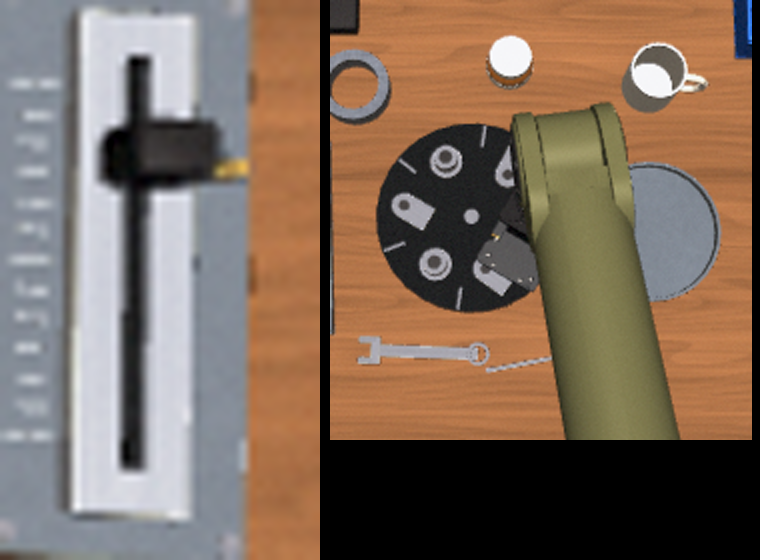

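The grip sits at crop rows 118–178 and the clip at rows 158–180. Corrected for height, that puts the grip about 1 mm from level with the clip. Now the first bush.

Call:
send_rows(
  xyz=[
    [0.0044, -0.0014, 0.03],
    [0, 0, 0.03],
    [0, 0, 0.025],
    [0, 0, 0.0135],
    [0, 0, 0.005],
    [0, 0, 0],
    [0, 0, 0],
    [0, 0, 0],
    [0, 0, 0],
    [0, 0, 0],
    [0, 0, 0],
    [0, 0, -0.005],
    [0, 0, -0.02],
    [0, 0, -0.03],
    [0, 0, -0.03],
    [0, 0, 0],
  ],
  rotation=[
    [0, 0, 0],
    [0, 0, 0],
    [0, 0, 0],
    [0, 0, 0],
    [0, 0, 0],
    [0, 0, 0],
    [0, 0, 0],
    [0, 0, 0],
    [0, 0, 0],
    [0, 0, 0],
    [0, 0, 0],
    [0, 0, 0],
    [0, 0, 0],
    [0, 0, 0],
    [0, 0, 0],
    [0, 0, 0],
  ],
  jaw=[0.57, 0.57, 0.57, 0.57, 0.57, 0.57, 0.2, 0.2, 0.2, 0.2, 0.2, 0.2, 0.2, 0.2, 0.2, 0.2],
  newtons=30,
)

```text
time_s: 9.15
tool_pos: [0.554, -0.0033, 0.327]
tool_rot: [179.7, -0.2, 59.9]
force: [0.9, -0.0, -2.2]
grip_width: 0.0309
grasp_force: 30.0
```

Call:
send_rows(
  xyz=[
    [-0.032, 0.0126, 0],
    [-0.032, 0.0126, 0],
    [-0.032, 0.0126, 0],
    [-0.032, 0.0126, 0],
    [-0.032, 0.0126, 0],
    [-0.032, 0.0126, 0],
    [0, 0, 0.03],
    [0, 0, 0.03],
    [0, 0, 0.03],
    [0, 0, 0],
    [0, 0, 0],
  ],
  rotation=[
    [0, 0, 0],
    [0, 0, 0],
    [0, 0, 0],
    [0, 0, 0],
    [0, 0, 0],
    [0, 0, 0],
    [0, 0, 0],
    [0, 0, 0],
    [0, 0, 0],
    [0, 0, 0],
    [0, 0, 0],
  ],
  jaw=[0.2, 0.2, 0.2, 0.2, 0.2, 0.2, 0.2, 0.2, 0.2, 0.2, 0.2],
)

```text
time_s: 10.25
tool_pos: [0.5212, -0.2075, 0.2323]
tool_rot: [-179.8, 0.0, 59.9]
force: [0.6, 0.7, -3.0]
grip_width: 0.0313
grasp_force: 30.0
```

Run:
```python
from m import *
t=cam("top");s=cam("side");print(env.get_obs()["tool_pos"]);report(t)
h=np.zeros((480,780,3),np.uint8);h[:480,:480]=crop(s,330,450,130,250,4);h[:300,490:780]=crop(t,365,460,160,260,3)[:300,:290]
cv2.imwrite("pics/c5.png",h)
```

```text
[ 0.5224 -0.2079  0.2346]
area 246 px [330.7421 236.411 ] size [0.0352 0.0562] ctr [0.4837 0.0482] long-axis yaw -125.3 hole [327.2818 233.8925]
area 203 px [302.3333 231.5833] size [0.0426 0.0431] ctr [0.496  0.1238] long-axis yaw -89.6 hole [301.5967 230.5172]
area 240 px [290.1687 204.3042] size [0.0349 0.0566] ctr [0.569  0.1574] long-axis yaw -120.3 hole [286.5728 201.9919]
area 198 px [307.8167 180.4667] size [0.0433 0.0434] ctr [0.6343 0.1108] long-axis yaw -41.8 hole [307.3174 177.9174]
area 236 px [340.3567 183.2627] size [0.0349 0.0567] ctr [0.6273 0.0229] long-axis yaw -28.0 hole [338.4083 186.8742]Traceback (most recent call last):
  File "<stdin>", line 3, in <module>
ValueError: could not broadcast input array from shape (300,285,3) into shape (300,290,3)
```

Call:
send_rows(
  xyz=[
    [0, 0, 0.012],
    [0, 0, 0.01],
    [0, 0, 0.006],
    [0, 0, 0.003],
    [0, 0, 0.0],
    [0, 0, 0],
    [0, 0, 0],
  ],
  rotation=[
    [0, 0, 0],
    [0, 0, 0],
    [0, 0, 0],
    [0, 0, 0],
    [0, 0, 0],
    [0, 0, 0],
    [0, 0, 0],
  ],
  jaw=[0.2, 0.2, 0.2, 0.2, 0.2, 0.2, 0.2],
)

```text
time_s: 11.05
tool_pos: [0.5215, -0.2076, 0.2039]
tool_rot: [-179.9, 0.1, 59.9]
force: [-6.8, 2.1, 11.5]
grip_width: 0.0313
grasp_force: 30.0
```

Run:
```python
from m import *
s=cam("side");o=env.get_obs();print(o["tool_pos"],o["force"])
cv2.imwrite("pics/c5.png",crop(s,340,430,130,220,6))
```

```text
[ 0.5215 -0.2076  0.2039] [-6.166   1.4298 12.4188]
```

View pics/c5.png

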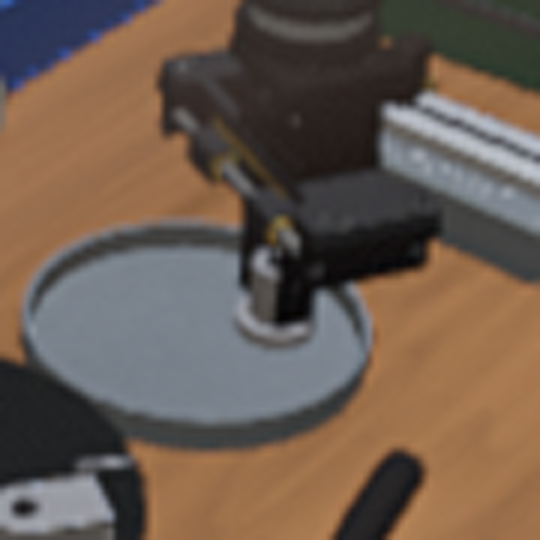

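The bush stands on the dish floor, with 12 N of contact force. Releasing it and going for the next one.

Call:
send_rows(
  xyz=[
    [0, 0, 0],
    [0, 0, 0],
    [0, 0, -0.01],
    [0, 0, -0.03],
    [0, 0, -0.03],
    [0, 0, -0.03],
    [0.0344, -0.0234, 0],
    [0.0344, -0.0234, 0],
    [0.0344, -0.0234, 0],
    [0.0344, -0.0234, 0],
    [0.0344, -0.0234, 0],
    [0.0344, -0.0234, 0],
    [0.0344, -0.0234, 0],
    [0.0344, -0.0234, 0],
    [0, 0, 0.01],
    [0, 0, 0.01],
    [0, 0, 0.0],
    [0, 0, 0],
  ],
  rotation=[
    [0, 0, 0],
    [0, 0, 0],
    [0, 0, 0],
    [0, 0, 0],
    [0, 0, 0],
    [0, 0, 0],
    [0, 0, 0],
    [0, 0, 0],
    [0, 0, 0],
    [0, 0, 0],
    [0, 0, 0],
    [0, 0, 0],
    [0, 0, 0],
    [0, 0, 0],
    [0, 0, 0],
    [0, 0, 0],
    [0, 0, 0],
    [0, 0, 0],
  ],
  jaw=[0.57, 0.57, 0.57, 0.57, 0.57, 0.57, 0.57, 0.57, 0.57, 0.57, 0.57, 0.57, 0.57, 0.57, 0.57, 0.57, 0.57, 0.57],
)

```text
time_s: 12.9
tool_pos: [0.4982, 0.1227, 0.2819]
tool_rot: [-180.0, 0.1, 59.7]
force: [-0.6, -0.6, 0.2]
grip_width: 0.0498
grasp_force: 0.0
```

Run:
```python
from m import *
t=cam("top");print(env.get_obs()["tool_pos"]);report(t);report(t,zt=.015,thr=150,box=(372,448,176,256))
```

```text
[0.4984 0.1228 0.2823]
area 145 px [308.1936 178.8989] size [0.0358 0.0429] ctr [0.6387 0.1098] long-axis yaw -106.2 hole [307.2965 177.9053]
area 234 px [340.3408 183.2919] size [0.0349 0.0565] ctr [0.6272 0.0229] long-axis yaw -28.0 hole [338.4031 186.9011]
area 189 px [424.1187 225.2945] size [0.0428 0.0433] ctr [ 0.5187 -0.2097] long-axis yaw -110.5 hole [421.3474 226.5476]
```

Call:
send_rows(
  xyz=[
    [0, 0, 0.02],
    [0, 0, 0.015],
    [0, 0, 0.0095],
    [0, 0, 0],
    [0, 0, 0],
    [0, 0, 0],
    [0, 0, 0],
    [0, 0, 0],
    [0, 0, 0],
    [0, 0, 0],
    [0, 0, -0.005],
    [0, 0, -0.02],
    [0, 0, -0.03],
    [0, 0, -0.03],
    [0, 0, 0],
    [0, 0, 0],
  ],
  rotation=[
    [0, 0, 0],
    [0, 0, 0],
    [0, 0, 0],
    [0, 0, 0],
    [0, 0, 0],
    [0, 0, 0],
    [0, 0, 0],
    [0, 0, 0],
    [0, 0, 0],
    [0, 0, 0],
    [0, 0, 0],
    [0, 0, 0],
    [0, 0, 0],
    [0, 0, 0],
    [0, 0, 0],
    [0, 0, 0],
  ],
  jaw=[0.57, 0.57, 0.57, 0.57, 0.57, 0.2, 0.2, 0.2, 0.2, 0.2, 0.2, 0.2, 0.2, 0.2, 0.2, 0.2],
)

```text
time_s: 14.55
tool_pos: [0.4978, 0.1241, 0.3227]
tool_rot: [180.0, 0.0, 59.9]
force: [0.1, -0.5, -2.7]
grip_width: 0.0313
grasp_force: 30.0
```

Call:
send_rows(
  xyz=[
    [-0.0295, 0.0213, 0],
    [-0.0295, 0.0213, 0],
    [-0.0295, 0.0213, 0],
    [-0.0295, 0.0213, 0],
    [-0.0295, 0.0213, 0],
    [-0.0295, 0.0213, 0],
    [-0.0295, 0.0213, 0],
    [0, 0, 0.03],
    [0, 0, 0.03],
    [0, 0, 0.02],
    [0, 0, 0.01],
    [0, 0, 0],
    [0, 0, 0],
    [0, 0, 0],
  ],
  rotation=[
    [0, 0, 0],
    [0, 0, 0],
    [0, 0, 0],
    [0, 0, 0],
    [0, 0, 0],
    [0, 0, 0],
    [0, 0, 0],
    [0, 0, 0],
    [0, 0, 0],
    [0, 0, 0],
    [0, 0, 0],
    [0, 0, 0],
    [0, 0, 0],
    [0, 0, 0],
  ],
  jaw=[0.2, 0.2, 0.2, 0.2, 0.2, 0.2, 0.2, 0.2, 0.2, 0.2, 0.2, 0.2, 0.2, 0.2],
)

```text
time_s: 15.95
tool_pos: [0.5239, -0.1292, 0.2339]
tool_rot: [179.9, -0.0, 59.9]
force: [-0.5, 0.5, -1.9]
grip_width: 0.0315
grasp_force: 30.0
```

Call:
send_rows(
  xyz=[
    [0, 0, 0.015],
    [0, 0, 0.01],
    [0, 0, 0.0055],
    [0, 0, 0.002],
    [0, 0, 0],
    [0, 0, 0],
    [0, 0, 0],
  ],
  rotation=[
    [0, 0, 0],
    [0, 0, 0],
    [0, 0, 0],
    [0, 0, 0],
    [0, 0, 0],
    [0, 0, 0],
    [0, 0, 0],
  ],
  jaw=[0.2, 0.2, 0.2, 0.2, 0.2, 0.2, 0.2],
)

```text
time_s: 16.65
tool_pos: [0.5229, -0.129, 0.2028]
tool_rot: [-179.9, 0.2, 59.9]
force: [-11.2, 1.5, 24.2]
grip_width: 0.0314
grasp_force: 30.0
```

Call:
send_rows(
  xyz=[
    [0, 0, 0],
    [0, 0, 0],
    [0, 0, -0.01],
    [0, 0, -0.03],
    [0, 0, -0.03],
    [0, 0, -0.03],
    [0.0378, -0.0033, 0],
    [0.0378, -0.0033, 0],
    [0.0378, -0.0033, 0],
    [0.0378, -0.0033, 0],
    [0.0378, -0.0033, 0],
    [0.0378, -0.0033, 0],
    [0.0378, -0.0033, 0],
    [0, 0, 0.01],
    [0, 0, 0.01],
    [0, 0, 0.0],
    [0, 0, 0],
  ],
  rotation=[
    [0, 0, 0],
    [0, 0, 0],
    [0, 0, 0],
    [0, 0, 0],
    [0, 0, 0],
    [0, 0, 0],
    [0, 0, 0],
    [0, 0, 0],
    [0, 0, 0],
    [0, 0, 0],
    [0, 0, 0],
    [0, 0, 0],
    [0, 0, 0],
    [0, 0, 0],
    [0, 0, 0],
    [0, 0, 0],
    [0, 0, 0],
  ],
  jaw=[0.57, 0.57, 0.57, 0.57, 0.57, 0.57, 0.57, 0.57, 0.57, 0.57, 0.57, 0.57, 0.57, 0.57, 0.57, 0.57, 0.57],
)

```text
time_s: 18.35
tool_pos: [0.636, 0.1092, 0.2798]
tool_rot: [-180.0, 0.1, 59.7]
force: [0.8, -0.4, 0.4]
grip_width: 0.0495
grasp_force: 0.0
```

Run:
```python
from m import *
t=cam("top");s=cam("side");print(env.get_obs()["tool_pos"]);report(t);report(t,zt=.015,thr=150,box=(372,448,176,256))
h=np.zeros((460,790,3),np.uint8);h[:450,:450]=crop(t,260,350,160,250,5);h[:450,455:785]=crop(s,265,375,125,275,3)
cv2.imwrite("pics/c6.png",h)
```

```text
[0.6363 0.1098 0.2807]
area 91 px [288.5493 207.5829] size [0.0149 0.0548] ctr [0.5602 0.1616] long-axis yaw -120.2 hole None
area 189 px [424.1805 225.295 ] size [0.0425 0.0434] ctr [ 0.5187 -0.2099] long-axis yaw -109.7 hole [421.3316 226.5584]
area 183 px [395.0833 224.4167] size [0.0415 0.0433] ctr [ 0.5206 -0.1296] long-axis yaw 179.0 hole [396.8425 223.1546]
```

View pics/c6.png

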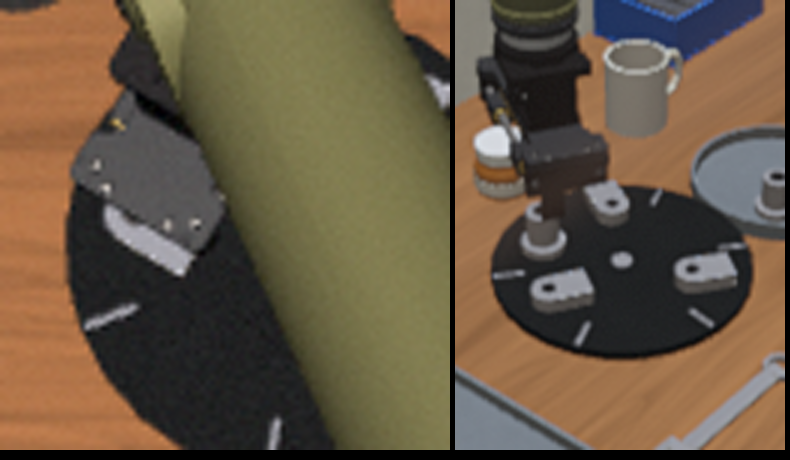

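Call:
send_rows(
  xyz=[
    [0, 0, 0.02],
    [0, 0, 0.015],
    [0, 0, 0.008],
    [0, 0, 0],
    [0, 0, 0],
    [0, 0, 0],
    [0, 0, 0],
    [0, 0, 0],
    [0, 0, 0],
    [0, 0, 0],
    [0, 0, -0.005],
    [0, 0, -0.02],
    [0, 0, -0.03],
    [0, 0, -0.03],
    [0, 0, 0],
    [0, 0, 0],
  ],
  rotation=[
    [0, 0, 0],
    [0, 0, 0],
    [0, 0, 0],
    [0, 0, 0],
    [0, 0, 0],
    [0, 0, 0],
    [0, 0, 0],
    [0, 0, 0],
    [0, 0, 0],
    [0, 0, 0],
    [0, 0, 0],
    [0, 0, 0],
    [0, 0, 0],
    [0, 0, 0],
    [0, 0, 0],
    [0, 0, 0],
  ],
  jaw=[0.57, 0.57, 0.57, 0.57, 0.57, 0.2, 0.2, 0.2, 0.2, 0.2, 0.2, 0.2, 0.2, 0.2, 0.2, 0.2],
)

```text
time_s: 20.05
tool_pos: [0.6358, 0.1111, 0.3219]
tool_rot: [-180.0, 0.0, 59.9]
force: [-0.8, 0.3, -3.5]
grip_width: 0.0311
grasp_force: 30.0
```

Call:
send_rows(
  xyz=[
    [-0.0335, 0.0117, 0],
    [-0.0335, 0.0117, 0],
    [-0.0335, 0.0117, 0],
    [-0.0335, 0.0117, 0],
    [-0.0335, 0.0117, 0],
    [-0.0335, 0.0117, 0],
    [-0.0335, 0.0117, 0],
    [-0.0335, 0.0117, 0],
    [0, 0, 0.03],
    [0, 0, 0.03],
    [0, 0, 0.02],
    [0, 0, 0.01],
    [0, 0, 0],
    [0, 0, 0],
    [0, 0, 0],
  ],
  rotation=[
    [0, 0, 0],
    [0, 0, 0],
    [0, 0, 0],
    [0, 0, 0],
    [0, 0, 0],
    [0, 0, 0],
    [0, 0, 0],
    [0, 0, 0],
    [0, 0, 0],
    [0, 0, 0],
    [0, 0, 0],
    [0, 0, 0],
    [0, 0, 0],
    [0, 0, 0],
    [0, 0, 0],
  ],
  jaw=[0.2, 0.2, 0.2, 0.2, 0.2, 0.2, 0.2, 0.2, 0.2, 0.2, 0.2, 0.2, 0.2, 0.2, 0.2],
)

```text
time_s: 21.55
tool_pos: [0.5831, -0.1676, 0.2335]
tool_rot: [179.9, -0.0, 59.9]
force: [-0.7, -0.1, -2.8]
grip_width: 0.031
grasp_force: 30.0
```

Run:
```python
from m import *
t=cam("top");o=env.get_obs();print(o["tool_pos"],o["grip_width"]);report(t)
```

```text
[ 0.5831 -0.1676  0.2337] 0.031141673734029204
area 246 px [331.0313 236.5107] size [0.0356 0.0556] ctr [0.4834 0.0474] long-axis yaw -123.1 hole [327.5525 233.8352]
area 241 px [290.312  204.6233] size [0.0352 0.0561] ctr [0.5682 0.157 ] long-axis yaw -119.9 hole [286.5603 202.5034]
area 235 px [340.0833 183.1667] size [0.0346 0.0568] ctr [0.6276 0.0236] long-axis yaw -26.0 hole [338.0174 186.6307]
```

Call:
send_rows(
  xyz=[
    [0, 0, 0.015],
    [0, 0, 0.01],
    [0, 0, 0.0045],
    [0, 0, 0.0015],
    [0, 0, 0],
    [0, 0, 0],
    [0, 0, 0],
  ],
  rotation=[
    [0, 0, 0],
    [0, 0, 0],
    [0, 0, 0],
    [0, 0, 0],
    [0, 0, 0],
    [0, 0, 0],
    [0, 0, 0],
  ],
  jaw=[0.2, 0.2, 0.2, 0.2, 0.2, 0.2, 0.2],
)

```text
time_s: 22.3
tool_pos: [0.5818, -0.1674, 0.2027]
tool_rot: [-179.8, 0.1, 59.9]
force: [-7.4, 0.8, 12.4]
grip_width: 0.0314
grasp_force: 30.0
```

Call:
send_rows(
  xyz=[
    [0, 0, 0],
    [0, 0, 0],
    [0, 0, -0.01],
    [0, 0, -0.03],
    [0, 0, -0.03],
    [0, 0, -0.03],
    [0.0339, -0.0219, 0],
    [0.0339, -0.0219, 0],
    [0.0339, -0.0219, 0],
    [0.0339, -0.0219, 0],
    [0.0339, -0.0219, 0],
    [0.0339, -0.0219, 0],
    [0.0339, -0.0219, 0],
    [0.0339, -0.0219, 0],
    [0, 0, 0.02],
    [0, 0, 0.01],
    [0, 0, 0.0],
    [0, 0, 0],
  ],
  rotation=[
    [0, 0, 0],
    [0, 0, 0],
    [0, 0, 0],
    [0, 0, 0],
    [0, 0, 0],
    [0, 0, 0],
    [0, 0, 0],
    [0, 0, 0],
    [0, 0, 0],
    [0, 0, 0],
    [0, 0, 0],
    [0, 0, 0],
    [0, 0, 0],
    [0, 0, 0],
    [0, 0, 0],
    [0, 0, 0],
    [0, 0, 0],
    [0, 0, 0],
  ],
  jaw=[0.57, 0.57, 0.57, 0.57, 0.57, 0.57, 0.57, 0.57, 0.57, 0.57, 0.57, 0.57, 0.57, 0.57, 0.57, 0.57, 0.57, 0.57],
)

```text
time_s: 24.1
tool_pos: [0.5676, 0.1535, 0.2713]
tool_rot: [180.0, 0.0, 59.7]
force: [-0.2, -0.3, 1.2]
grip_width: 0.0495
grasp_force: 0.0
```

Run:
```python
from m import *
t=cam("top");print(env.get_obs()["tool_pos"]);report(t,thr=150,zt=.015,box=(372,448,176,256))
```

```text
[0.5677 0.1536 0.2718]
area 189 px [424.1223 225.364 ] size [0.0426 0.0433] ctr [ 0.5185 -0.2097] long-axis yaw -109.7 hole [421.3263 226.5191]
area 183 px [394.8747 224.3408] size [0.0423 0.0428] ctr [ 0.5208 -0.129 ] long-axis yaw -118.6 hole [396.8355 223.1373]
area 184 px [408.2802 203.0465] size [0.0424 0.0441] ctr [ 0.5803 -0.1671] long-axis yaw -93.5 hole [405.9757 204.9317]
```

Call:
send_rows(
  xyz=[
    [0, 0, 0.02],
    [0, 0, 0.018],
    [0, 0, 0.0095],
    [0, 0, 0],
    [0, 0, 0],
    [0, 0, 0],
    [0, 0, 0],
    [0, 0, 0],
    [0, 0, 0],
    [0, 0, 0],
    [0, 0, 0],
  ],
  rotation=[
    [0, 0, 0],
    [0, 0, 0],
    [0, 0, 0],
    [0, 0, 0],
    [0, 0, 0],
    [0, 0, 0],
    [0, 0, 0],
    [0, 0, 0],
    [0, 0, 0],
    [0, 0, 0],
    [0, 0, 0],
  ],
  jaw=[0.57, 0.57, 0.57, 0.57, 0.57, 0.2, 0.2, 0.2, 0.2, 0.2, 0.2],
)

```text
time_s: 25.25
tool_pos: [0.5673, 0.1546, 0.2243]
tool_rot: [180.0, 0.0, 59.8]
force: [-0.9, -2.8, 4.6]
grip_width: 0.0333
grasp_force: 29.9
```

Call:
send_rows(
  xyz=[
    [0, 0, -0.005],
    [0, 0, -0.02],
    [0, 0, -0.03],
    [0, 0, -0.03],
    [0, 0, 0],
    [0.0377, -0.0113, 0],
    [0.0377, -0.0113, 0],
    [0.0377, -0.0113, 0],
    [0.0377, -0.0113, 0],
    [0.0377, -0.0113, 0],
    [0, 0, 0.03],
    [0, 0, 0.03],
    [0, 0, 0.02],
    [0, 0, 0.005],
    [0, 0, 0],
    [0, 0, 0],
    [0, 0, 0],
  ],
  rotation=[
    [0, 0, 0],
    [0, 0, 0],
    [0, 0, 0],
    [0, 0, 0],
    [0, 0, 0],
    [0, 0, 0],
    [0, 0, 0],
    [0, 0, 0],
    [0, 0, 0],
    [0, 0, 0],
    [0, 0, 0],
    [0, 0, 0],
    [0, 0, 0],
    [0, 0, 0],
    [0, 0, 0],
    [0, 0, 0],
    [0, 0, 0],
  ],
  jaw=[0.2, 0.2, 0.2, 0.2, 0.2, 0.2, 0.2, 0.2, 0.2, 0.2, 0.2, 0.2, 0.2, 0.2, 0.2, 0.2, 0.2],
)

```text
time_s: 26.95
tool_pos: [0.6133, 0.3467, 0.2254]
tool_rot: [179.9, -0.1, 59.9]
force: [0.7, 0.1, -1.9]
grip_width: 0.0337
grasp_force: 29.9
```

Run:
```python
from m import *
t=cam("top");s=cam("side");o=env.get_obs();print(o["tool_pos"],o["grip_width"]);report(t)
cv2.imwrite("pics/c7.png",crop(s,195,335,180,300,5))
```

```text
[0.6133 0.3466 0.2252] 0.03384205268118829
area 249 px [331.4444 236.1165] size [0.0354 0.0563] ctr [0.4845 0.0464] long-axis yaw -124.8 hole [327.8301 233.6884]
area 236 px [339.7754 182.8691] size [0.035  0.0563] ctr [0.6284 0.0245] long-axis yaw -27.4 hole [337.9069 186.3858]
```

View pics/c7.png

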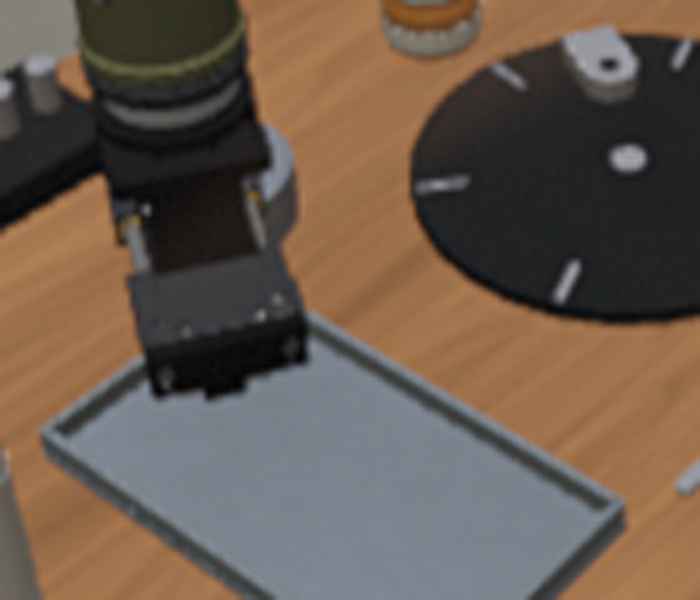

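Call:
send_rows(
  xyz=[
    [0, 0, 0.015],
    [0, 0, 0.012],
    [0, 0, 0.006],
    [0, 0, 0.003],
    [0, 0, 0],
    [0, 0, 0],
    [0, 0, 0],
  ],
  rotation=[
    [0, 0, 0],
    [0, 0, 0],
    [0, 0, 0],
    [0, 0, 0],
    [0, 0, 0],
    [0, 0, 0],
    [0, 0, 0],
  ],
  jaw=[0.2, 0.2, 0.2, 0.2, 0.2, 0.2, 0.2],
)

```text
time_s: 27.75
tool_pos: [0.6122, 0.3458, 0.1891]
tool_rot: [-180.0, 0.2, 59.9]
force: [-5.3, -5.0, 11.2]
grip_width: 0.0339
grasp_force: 30.0
```

Call:
send_rows(
  xyz=[
    [0, 0, 0],
    [0, 0, 0],
    [0, 0, -0.01],
    [0, 0, -0.03],
    [0, 0, -0.03],
    [0, 0, -0.03],
    [-0.0408, 0.0048, 0],
    [-0.0408, 0.0048, 0],
    [-0.0408, 0.0048, 0],
    [-0.0408, 0.0048, 0],
    [-0.0408, 0.0048, 0],
    [-0.0408, 0.0048, 0],
    [-0.0408, 0.0048, 0],
    [-0.0408, 0.0048, 0],
    [0, 0, 0.01],
    [0, 0, 0.0],
    [0, 0, 0],
    [0, 0, 0],
  ],
  rotation=[
    [0, 0, 0],
    [0, 0, 0],
    [0, 0, 0],
    [0, 0, 0],
    [0, 0, 0],
    [0, 0, 0],
    [0, 0, 0],
    [0, 0, 0],
    [0, 0, 0],
    [0, 0, 0],
    [0, 0, 0],
    [0, 0, 0],
    [0, 0, 0],
    [0, 0, 0],
    [0, 0, 0.084],
    [0, 0, 0],
    [0, 0, 0],
    [0, 0, 0],
  ],
  jaw=[0.57, 0.57, 0.57, 0.57, 0.57, 0.57, 0.57, 0.57, 0.57, 0.57, 0.57, 0.57, 0.57, 0.57, 0.57, 0.57, 0.57, 0.57],
)

```text
time_s: 29.55
tool_pos: [0.4827, 0.0461, 0.2784]
tool_rot: [180.0, -0.1, 55.3]
force: [0.2, -0.6, -0.5]
grip_width: 0.0495
grasp_force: 0.0
```

Run:
```python
from m import *
t=cam("top");print(env.get_obs()["tool_pos"]);report(t,thr=150,zt=.021,box=(195,255,165,275));report(t)
```

```text
[0.4827 0.046  0.2783]
area 215 px [221.9795 190.3692] size [0.0351 0.0552] ctr [0.6114 0.3486] long-axis yaw -119.3 hole [218.4803 188.2033]
area 233 px [339.7838 182.8383] size [0.0348 0.0561] ctr [0.6285 0.0244] long-axis yaw -27.4 hole [337.9215 186.3927]
```

Call:
send_rows(
  xyz=[
    [0, 0, 0.025],
    [0, 0, 0.02],
    [0, 0, 0.009],
    [0, 0, 0],
    [0, 0, 0],
    [0, 0, 0],
    [0, 0, 0],
    [0, 0, 0],
    [0, 0, 0],
    [0, 0, 0],
    [0, 0, 0],
  ],
  rotation=[
    [0, 0, 0],
    [0, 0, 0],
    [0, 0, 0],
    [0, 0, 0],
    [0, 0, 0],
    [0, 0, 0],
    [0, 0, 0],
    [0, 0, 0],
    [0, 0, 0],
    [0, 0, 0],
    [0, 0, 0],
  ],
  jaw=[0.57, 0.57, 0.57, 0.57, 0.57, 0.2, 0.2, 0.2, 0.2, 0.2, 0.2],
)

```text
time_s: 30.7
tool_pos: [0.4826, 0.0449, 0.2242]
tool_rot: [180.0, -0.0, 55.1]
force: [0.7, 0.3, 1.8]
grip_width: 0.0338
grasp_force: 29.8
```

Call:
send_rows(
  xyz=[
    [0, 0, -0.005],
    [0, 0, -0.02],
    [0, 0, -0.03],
    [0, 0, -0.03],
    [0, 0, 0],
    [0.0325, -0.027, 0],
    [0.0325, -0.027, 0],
    [0.0325, -0.027, 0],
    [0.0325, -0.027, 0],
    [0.0325, -0.027, 0],
    [0.0325, -0.027, 0],
    [0.0325, -0.027, 0],
    [0, 0, 0.03],
    [0, 0, 0.03],
    [0, 0, 0.02],
    [0, 0, 0.005],
    [0, 0, 0],
    [0, 0, 0],
    [0, 0, 0],
  ],
  rotation=[
    [0, 0, 0],
    [0, 0, 0],
    [0, 0, 0],
    [0, 0, 0],
    [0, 0, 0],
    [0, 0, 0],
    [0, 0, 0],
    [0, 0, 0],
    [0, 0, 0],
    [0, 0, 0],
    [0, 0, 0],
    [0, 0, 0],
    [0, 0, 0],
    [0, 0, 0],
    [0, 0, 0],
    [0, 0, 0],
    [0, 0, 0],
    [0, 0, 0],
    [0, 0, 0],
  ],
  jaw=[0.2, 0.2, 0.2, 0.2, 0.2, 0.2, 0.2, 0.2, 0.2, 0.2, 0.2, 0.2, 0.2, 0.2, 0.2, 0.2, 0.2, 0.2, 0.2],
)

```text
time_s: 32.6
tool_pos: [0.4581, 0.3398, 0.2251]
tool_rot: [179.9, -0.1, 55.0]
force: [-0.1, 0.6, -2.2]
grip_width: 0.034
grasp_force: 29.8
```

Run:
```python
from m import *
t=cam("top");o=env.get_obs();print(o["tool_pos"],o["grip_width"]);report(t)
```

```text
[0.4581 0.3398 0.225 ] 0.033876269945461175
area 236 px [340.1015 183.1551] size [0.0351 0.057 ] ctr [0.6276 0.0236] long-axis yaw -27.9 hole [338.1486 186.6348]
```

Call:
send_rows(
  xyz=[
    [0, 0, 0.015],
    [0, 0, 0.012],
    [0, 0, 0.006],
    [0, 0, 0.003],
    [0, 0, 0],
    [0, 0, 0],
    [0, 0, 0],
    [0, 0, 0],
    [0, 0, 0],
    [0, 0, -0.01],
    [0, 0, -0.03],
    [0, 0, -0.03],
    [0, 0, -0.03],
  ],
  rotation=[
    [0, 0, 0],
    [0, 0, 0],
    [0, 0, 0],
    [0, 0, 0],
    [0, 0, 0],
    [0, 0, 0],
    [0, 0, 0],
    [0, 0, 0],
    [0, 0, 0],
    [0, 0, 0],
    [0, 0, 0],
    [0, 0, 0],
    [0, 0, 0],
  ],
  jaw=[0.2, 0.2, 0.2, 0.2, 0.2, 0.2, 0.2, 0.57, 0.57, 0.57, 0.57, 0.57, 0.57],
)

```text
time_s: 33.95
tool_pos: [0.4575, 0.3396, 0.2891]
tool_rot: [-180.0, -0.0, 55.1]
force: [0.7, 0.4, 0.6]
grip_width: 0.0494
grasp_force: 0.0
```

Call:
send_rows(
  xyz=[
    [-0.0201, 0.0404, 0],
    [-0.0201, 0.0404, 0],
    [-0.0201, 0.0404, 0],
    [-0.0201, 0.0404, 0],
    [-0.0201, 0.0404, 0],
    [-0.0201, 0.0404, 0],
    [-0.0201, 0.0404, 0],
    [-0.0201, 0.0404, 0],
    [0, 0, 0],
    [0, 0, 0],
    [0, 0, 0],
    [0, 0, 0],
    [0, 0, 0],
    [0, 0, 0],
    [0, 0, 0],
    [0, 0, 0],
    [0, 0, 0],
    [0, 0, 0],
    [0, 0, 0],
    [0, 0, 0],
  ],
  rotation=[
    [0, 0, 0],
    [0, 0, 0],
    [0, 0, 0],
    [0, 0, 0],
    [0, 0, 0],
    [0, 0, 0],
    [0, 0, 0],
    [0, 0, 0],
    [0, 0, -0.1415],
    [0, 0, -0.1415],
    [0, 0, -0.1415],
    [0, 0, -0.1415],
    [0, 0, -0.1415],
    [0, 0, -0.1415],
    [0, 0, -0.1415],
    [0, 0, -0.1415],
    [0, 0, -0.1415],
    [0, 0, -0.1415],
    [0, 0, -0.1415],
    [0, 0, -0.1415],
  ],
  jaw=[0.57, 0.57, 0.57, 0.57, 0.57, 0.57, 0.57, 0.57, 0.57, 0.57, 0.57, 0.57, 0.57, 0.57, 0.57, 0.57, 0.57, 0.57, 0.57, 0.57],
)

```text
time_s: 35.95
tool_pos: [0.6305, 0.0225, 0.2881]
tool_rot: [180.0, 0.0, 152.7]
force: [-0.0, 0.0, 0.2]
grip_width: 0.0498
grasp_force: 0.0
```

Call:
send_rows(
  xyz=[
    [0, 0, 0],
    [0, 0, 0],
  ],
  rotation=[
    [0, 0, 0],
    [0, 0, 0],
  ],
  jaw=[0.57, 0.57],
)

```text
time_s: 36.15
tool_pos: [0.6305, 0.0224, 0.2879]
tool_rot: [180.0, -0.0, 152.1]
force: [-1.1, -0.0, -0.2]
grip_width: 0.0499
grasp_force: 0.0
```

Run:
```python
from m import *
t=cam("top");print(env.get_obs()["tool_pos"]);report(t,thr=150,zt=.021,box=(195,255,165,275));report(t)
s=cam("side");cv2.imwrite("pics/c8.png",crop(s,270,370,130,230,5))
```

```text
[0.6305 0.0224 0.2879]
area 233 px [222.3845 246.6007] size [0.0355 0.0571] ctr [0.4567 0.3418] long-axis yaw -126.8 hole [219.3833 243.9947]
area 222 px [221.8813 190.2988] size [0.0356 0.0562] ctr [0.6116 0.3489] long-axis yaw -119.9 hole [218.5188 188.2235]
area 109 px [335.1095 184.7276] size [0.03   0.0681] ctr [0.6232 0.037 ] long-axis yaw -133.3 hole None
```

View pics/c8.png

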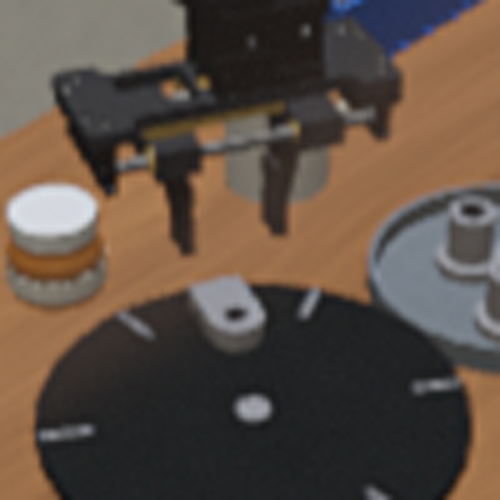

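Call:
send_rows(
  xyz=[
    [0, 0, 0.03],
    [0, 0, 0.022],
    [0, 0, 0.0115],
    [0, 0, 0],
    [0, 0, 0],
    [0, 0, 0],
    [0, 0, 0],
    [0, 0, 0],
    [0, 0, 0],
    [0, 0, 0],
    [0, 0, 0],
  ],
  rotation=[
    [0, 0, 0],
    [0, 0, 0],
    [0, 0, 0],
    [0, 0, 0],
    [0, 0, 0],
    [0, 0, 0],
    [0, 0, 0],
    [0, 0, 0],
    [0, 0, 0],
    [0, 0, 0],
    [0, 0, 0],
  ],
  jaw=[0.57, 0.57, 0.57, 0.57, 0.57, 0.2, 0.2, 0.2, 0.2, 0.2, 0.2],
)

```text
time_s: 37.35
tool_pos: [0.6306, 0.0225, 0.2246]
tool_rot: [-180.0, 0.0, 152.3]
force: [-0.6, -1.0, 3.5]
grip_width: 0.0337
grasp_force: 30.0
```

Call:
send_rows(
  xyz=[
    [0, 0, -0.005],
    [0, 0, -0.02],
    [0, 0, -0.03],
    [0, 0, -0.03],
    [0, 0, 0],
    [0.0295, 0.0299, 0],
    [0.0295, 0.0299, 0],
    [0.0295, 0.0299, 0],
    [0.0295, 0.0299, 0],
    [0.0295, 0.0299, 0],
    [0.0295, 0.0299, 0],
    [0.0295, 0.0299, 0],
    [0.0295, 0.0299, 0],
    [0, 0, 0.03],
    [0, 0, 0.03],
    [0, 0, 0.02],
    [0, 0, 0.005],
    [0, 0, 0],
    [0, 0, 0],
    [0, 0, 0],
  ],
  rotation=[
    [0, 0, 0],
    [0, 0, 0],
    [0, 0, 0],
    [0, 0, 0],
    [0, 0, 0],
    [0, 0, 0],
    [0, 0, 0],
    [0, 0, 0],
    [0, 0, 0],
    [0, 0, 0],
    [0, 0, 0],
    [0, 0, 0],
    [0, 0, 0],
    [0, 0, 0],
    [0, 0, 0],
    [0, 0, 0],
    [0, 0, 0],
    [0, 0, 0],
    [0, 0, 0],
    [0, 0, 0],
  ],
  jaw=[0.2, 0.2, 0.2, 0.2, 0.2, 0.2, 0.2, 0.2, 0.2, 0.2, 0.2, 0.2, 0.2, 0.2, 0.2, 0.2, 0.2, 0.2, 0.2, 0.2],
)

```text
time_s: 39.35
tool_pos: [0.5331, 0.3442, 0.2259]
tool_rot: [179.9, 0.1, 152.3]
force: [0.6, 0.2, -1.3]
grip_width: 0.0334
grasp_force: 30.0
```

Run:
```python
from m import *
t=cam("top");o=env.get_obs();print(o["tool_pos"],o["grip_width"]);report(t);report(t,thr=150,zt=.015,box=(372,448,176,256))
h=np.zeros((560,760,3),np.uint8);h[:560,:320]=crop(t,480,520,190,260,8);h[:440,330:752]=crop(t,250,461,100,320,2)
cv2.imwrite("pics/c9.png",h)
```

```text
[0.533  0.3442 0.2257] 0.033651491043441326
area 286 px [287.1667 248.    ] size [0.0496 0.0826] ctr [0.4523 0.1634] long-axis yaw -89.7 hole None
area 201 px [424.2    225.2333] size [0.0435 0.0451] ctr [ 0.5189 -0.2099] long-axis yaw -108.3 hole [426.4526 224.0654]
area 192 px [395.0833 224.3333] size [0.0424 0.0447] ctr [ 0.5209 -0.1296] long-axis yaw 179.0 hole [396.8314 223.1673]
area 195 px [408.5833 203.    ] size [0.0434 0.0455] ctr [ 0.5805 -0.168 ] long-axis yaw -89.6 hole [410.5246 201.5117]
```

View pics/c9.png

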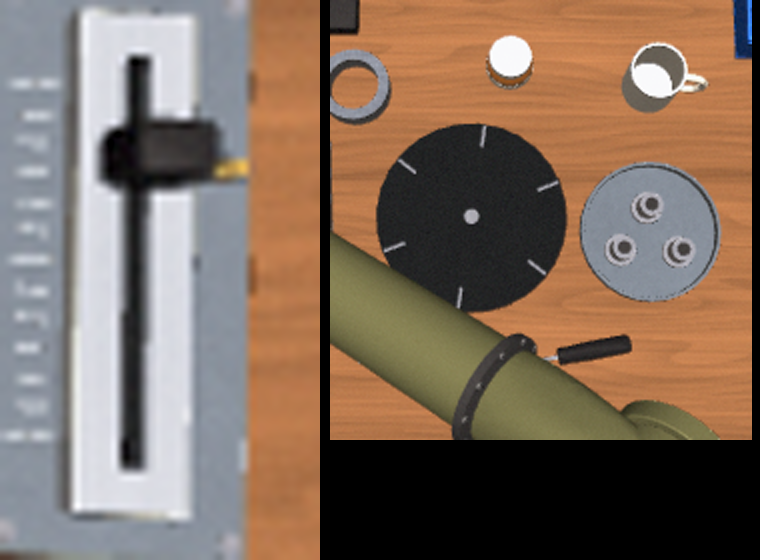

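The platter is empty, the slider hasn't moved, and the three bushes stand in the dish. Laying the last lug.

Call:
send_rows(
  xyz=[
    [0, 0, 0.015],
    [0, 0, 0.012],
    [0, 0, 0.006],
    [0, 0, 0.0035],
    [0, 0, 0],
    [0, 0, 0],
    [0, 0, 0],
    [0, 0, 0],
    [0, 0, 0],
    [0, 0, -0.01],
    [0, 0, -0.03],
    [0, 0, -0.04],
    [0, 0, -0.05],
    [0, 0, -0.03],
    [-0.04, -0.04, 0],
    [-0.03, -0.03, 0],
    [-0.03, -0.03, 0],
    [0, 0, 0],
    [0, 0, 0],
  ],
  rotation=[
    [0, 0, 0],
    [0, 0, 0],
    [0, 0, 0],
    [0, 0, 0],
    [0, 0, 0],
    [0, 0, 0],
    [0, 0, 0],
    [0, 0, 0],
    [0, 0, 0],
    [0, 0, 0],
    [0, 0, 0],
    [0, 0, 0],
    [0, 0, 0],
    [0, 0, 0],
    [0, 0, 0],
    [0, 0, 0],
    [0, 0, 0],
    [0, 0, 0],
    [0, 0, 0],
  ],
  jaw=[0.2, 0.2, 0.2, 0.2, 0.2, 0.2, 0.2, 0.57, 0.57, 0.57, 0.57, 0.57, 0.57, 0.57, 0.57, 0.57, 0.57, 0.57, 0.57],
)

```text
time_s: 41.3
tool_pos: [0.5733, 0.2138, 0.348]
tool_rot: [180.0, -0.0, 152.2]
force: [0.3, 0.8, -1.1]
grip_width: 0.0495
grasp_force: 0.0
```

Run:
```python
from m import *
t=cam("top");s=cam("side");o=env.get_obs();print(o["tool_pos"]);report(t,thr=150,zt=.021,box=(195,255,165,275));report(t,thr=150,zt=.015,box=(372,448,176,256))
h=np.zeros((600,790,3),np.uint8);h[:400,:]=crop(s,195,455,130,262,3)[:396][:400,:780].copy() if 0 else 0
a=crop(s,190,450,130,330,3);cv2.imwrite("pics/c10.png",a)
```

```text
[0.572  0.2167 0.3482]
area 226 px [222.4567 246.5953] size [0.0348 0.0564] ctr [0.4567 0.3416] long-axis yaw -126.7 hole [219.368  244.0003]
area 219 px [222.8077 220.2115] size [0.0342 0.0567] ctr [0.5286 0.3433] long-axis yaw -27.8 hole [220.6609 223.9004]
area 191 px [424.2167 225.2667] size [0.0428 0.0438] ctr [ 0.5188 -0.21  ] long-axis yaw -108.3 hole [421.3269 226.5756]
area 185 px [395.1667 224.3333] size [0.0419 0.0438] ctr [ 0.5209 -0.1298] long-axis yaw 179.0 hole [396.8388 223.1667]
area 186 px [408.4167 203.    ] size [0.0425 0.0446] ctr [ 0.5805 -0.1675] long-axis yaw -89.6 hole [405.9497 204.9652]
```

View pics/c10.png

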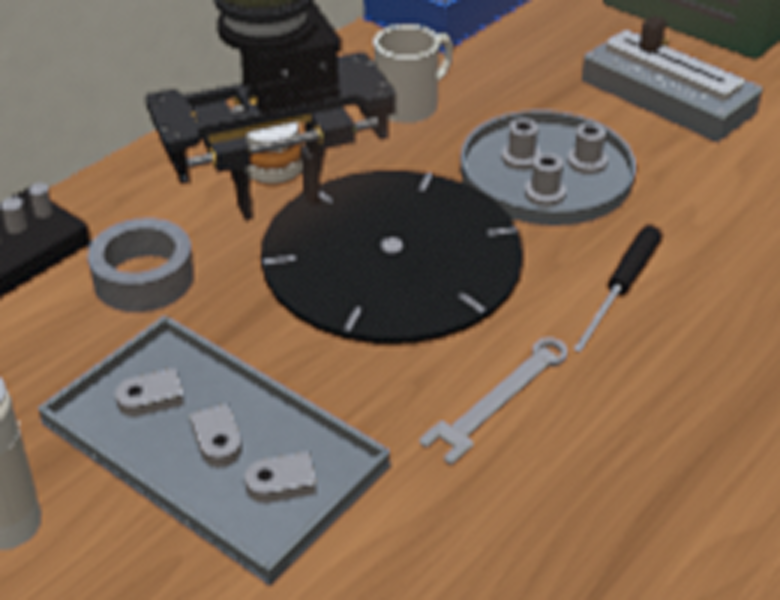

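All three lugs lie flat in the tray and all three bushes stand in the dish. Now I'll slide the grip home.

Call:
send_rows(
  xyz=[
    [0, 0, -0.0125],
    [0, 0, -0.0125],
    [0, 0, -0.0125],
    [0, 0, -0.0125],
    [0, 0, -0.0125],
    [0, 0, -0.0125],
    [0, 0, -0.0125],
    [0, 0, -0.0125],
    [-0.035, 0.0014, 0],
    [-0.035, 0.0014, 0],
    [-0.035, 0.0014, 0],
    [-0.035, 0.0014, 0],
    [-0.035, 0.0014, 0],
    [-0.035, 0.0014, 0],
    [-0.035, 0.0014, 0],
  ],
  rotation=[
    [0, 0, 0.143],
    [0, 0, 0.143],
    [0, 0, 0.143],
    [0, 0, 0.143],
    [0, 0, 0.143],
    [0, 0, 0.143],
    [0, 0, 0.143],
    [0, 0, 0.143],
    [0, 0, 0],
    [0, 0, 0],
    [0, 0, 0],
    [0, 0, 0],
    [0, 0, 0],
    [0, 0, 0],
    [0, 0, 0],
  ],
  jaw=[0.8, 0.8, 0.8, 0.8, 0.8, 0.8, 0.8, 0.8, 0.8, 0.8, 0.8, 0.8, 0.8, 0.8, 0.8],
  newtons=15,
)

```text
time_s: 42.9
tool_pos: [0.5685, -0.0286, 0.448]
tool_rot: [180.0, -0.0, 87.0]
force: [0.1, 0.4, 0.3]
grip_width: 0.0694
grasp_force: 0.0
```

Call:
send_rows(
  xyz=[
    [-0.035, 0.0014, 0],
    [-0.035, 0.0014, 0],
    [-0.035, 0.0014, 0],
    [-0.035, 0.0014, 0],
    [-0.035, 0.0014, 0],
    [-0.035, 0.0014, 0],
    [-0.035, 0.0014, 0],
    [-0.035, 0.0014, 0],
    [-0.035, 0.0014, 0],
    [-0.035, 0.0014, 0],
    [-0.018, 0, 0],
    [0, 0, 0],
    [0, 0, 0],
  ],
  rotation=[
    [0, 0, 0],
    [0, 0, 0],
    [0, 0, 0],
    [0, 0, 0],
    [0, 0, 0],
    [0, 0, 0],
    [0, 0, 0],
    [0, 0, 0],
    [0, 0, 0],
    [0, 0, 0],
    [0, 0, 0],
    [0, 0, 0],
    [0, 0, 0],
  ],
  jaw=[0.8, 0.8, 0.8, 0.8, 0.8, 0.8, 0.8, 0.8, 0.8, 0.8, 0.8, 0.8, 0.8],
)

```text
time_s: 44.2
tool_pos: [0.5632, -0.3957, 0.4478]
tool_rot: [180.0, -0.1, 87.0]
force: [0.4, 0.7, 0.2]
grip_width: 0.0697
grasp_force: 0.0
```

Call:
send_rows(
  xyz=[
    [0, -0.004, 0.035],
    [0, 0, 0.04],
    [0, 0, 0.04],
    [0, 0, 0.04],
    [0, 0, 0.03],
    [0, 0, 0.012],
    [0, 0, 0],
    [0, 0, 0],
    [0, 0, 0],
    [0, 0, 0],
    [0, 0, 0],
    [0, 0, 0],
    [0, 0, 0],
    [0, 0, 0],
    [0, 0, 0],
    [0, 0, 0],
    [0, 0, 0],
  ],
  rotation=[
    [0, 0, 0],
    [0, 0, 0],
    [0, 0, 0],
    [0, 0, 0],
    [0, 0, 0],
    [0, 0, 0],
    [0, 0, 0],
    [0, 0, 0],
    [0, 0, 0],
    [0, 0, 0],
    [0, 0, 0],
    [0, 0, 0],
    [0, 0, 0],
    [0, 0, 0],
    [0, 0, 0],
    [0, 0, 0],
    [0, 0, 0],
  ],
  jaw=[0.8, 0.8, 0.8, 0.8, 0.8, 0.8, 0.8, 0.1, 0.1, 0.1, 0.1, 0.1, 0.1, 0.1, 0.1, 0.1, 0.1],
)

```text
time_s: 45.9
tool_pos: [0.5583, -0.398, 0.2509]
tool_rot: [180.0, 0.0, 86.8]
force: [1.5, -0.8, 0.5]
grip_width: 0.0203
grasp_force: 15.0
```

Call:
send_rows(
  xyz=[
    [0, -0.01, 0],
    [0, -0.01, 0],
    [0, -0.01, 0],
    [0, -0.01, 0],
    [0, -0.01, 0],
    [0, -0.01, 0],
    [0, -0.01, 0],
    [0, -0.01, 0],
    [0, -0.005, 0],
    [0, -0.002, 0],
    [0, 0, 0],
    [0, 0, 0],
  ],
  rotation=[
    [0, 0, 0],
    [0, 0, 0],
    [0, 0, 0],
    [0, 0, 0],
    [0, 0, 0],
    [0, 0, 0],
    [0, 0, 0],
    [0, 0, 0],
    [0, 0, 0],
    [0, 0, 0],
    [0, 0, 0],
    [0, 0, 0],
  ],
  jaw=[0.1, 0.1, 0.1, 0.1, 0.1, 0.1, 0.1, 0.1, 0.1, 0.1, 0.1, 0.1],
)

```text
time_s: 47.1
tool_pos: [0.471, -0.3928, 0.2508]
tool_rot: [-179.9, -0.0, 86.8]
force: [-1.9, 2.3, 2.9]
grip_width: 0.0197
grasp_force: 15.0
```

Call:
send_rows(
  xyz=[
    [0, -0.002, 0],
    [0, -0.001, 0],
    [0, -0.001, 0],
    [0, -0.001, 0],
    [0, 0, 0],
    [0, 0, 0],
  ],
  rotation=[
    [0, 0, 0],
    [0, 0, 0],
    [0, 0, 0],
    [0, 0, 0],
    [0, 0, 0],
    [0, 0, 0],
  ],
  jaw=[0.1, 0.1, 0.1, 0.1, 0.1, 0.1],
)

```text
time_s: 47.7
tool_pos: [0.4664, -0.3925, 0.2509]
tool_rot: [180.0, -0.0, 86.8]
force: [0.8, 2.9, 0.8]
grip_width: 0.0198
grasp_force: 15.0
```

No end stop felt yet, so I'm continuing in small steps.

Call:
send_rows(
  xyz=[
    [0, -0.001, 0],
    [0, -0.001, 0],
    [0, -0.001, 0],
    [0, -0.001, 0],
    [0, 0, 0],
    [0, 0, 0],
  ],
  rotation=[
    [0, 0, 0],
    [0, 0, 0],
    [0, 0, 0],
    [0, 0, 0],
    [0, 0, 0],
    [0, 0, 0],
  ],
  jaw=[0.1, 0.1, 0.1, 0.1, 0.1, 0.1],
)

```text
time_s: 48.3
tool_pos: [0.4648, -0.3921, 0.2509]
tool_rot: [179.6, 0.0, 86.9]
force: [11.3, 0.9, -7.0]
grip_width: 0.02
grasp_force: 15.0
```

Call:
send_rows(
  xyz=[
    [0, -0.001, 0],
    [0, -0.001, 0],
    [0, -0.001, 0],
    [0, 0, 0],
    [0, 0, 0],
  ],
  rotation=[
    [0, 0, 0],
    [0, 0, 0],
    [0, 0, 0],
    [0, 0, 0],
    [0, 0, 0],
  ],
  jaw=[0.1, 0.1, 0.1, 0.1, 0.1],
)

```text
time_s: 48.8
tool_pos: [0.4636, -0.3919, 0.2509]
tool_rot: [179.2, 0.1, 86.9]
force: [18.7, -1.2, -13.3]
grip_width: 0.02
grasp_force: 15.0
```

The end stop is felt: 18 N with the position holding. Releasing and retreating.

Call:
send_rows(
  xyz=[
    [0, 0, 0],
    [0, 0, 0],
    [0, 0, 0],
    [0, 0, 0],
    [0, 0, -0.02],
    [0, 0, -0.04],
    [0, 0, -0.04],
    [0, 0, -0.04],
    [0.04, 0, -0.03],
    [0.04, 0, 0],
    [0.04, 0, 0],
    [0.04, 0, 0],
    [0.04, 0, 0],
    [0.04, 0, 0],
    [0.04, 0, 0],
    [0.04, 0, 0],
    [0.04, 0, 0],
    [0.04, 0, 0],
    [0, 0, 0],
    [0, 0, 0],
  ],
  rotation=[
    [0, 0, 0],
    [0, 0, 0],
    [0, 0, 0],
    [0, 0, 0],
    [0, 0, 0],
    [0, 0, 0],
    [0, 0, 0],
    [0, 0, 0],
    [0, 0, 0],
    [0, 0, 0],
    [0, 0, 0],
    [0, 0, 0],
    [0, 0, 0],
    [0, 0, 0],
    [0, 0, 0],
    [0, 0, 0],
    [0, 0, 0],
    [0, 0, 0],
    [0, 0, 0],
    [0, 0, 0],
  ],
  jaw=[0.5, 0.5, 0.5, 0.5, 0.6, 0.6, 0.6, 0.6, 0.6, 0.6, 0.6, 0.6, 0.6, 0.6, 0.6, 0.6, 0.6, 0.6, 0.6, 0.6],
)

```text
time_s: 50.8
tool_pos: [0.4815, 0.007, 0.421]
tool_rot: [180.0, 0.1, 86.9]
force: [0.6, -0.6, 0.3]
grip_width: 0.0522
grasp_force: 0.0
```

Run:
```python
from m import *
t=cam("top");o=env.get_obs();print(o["tool_pos"],o["force"]);report(t,thr=150,zt=.021,box=(195,255,165,275));report(t,thr=150,zt=.015,box=(372,448,176,256))
h=np.zeros((560,790,3),np.uint8);h[:560,:320]=crop(t,480,520,190,260,8);h[:286,330:784]=crop(t,188,415,120,263,2);
h[290:560,330:784]=crop(t,365,592,130,265,2)
cv2.imwrite("pics/c11.png",h)
```

```text
[0.4815 0.0057 0.4208] [ 0.8923 -0.4992 -0.292 ]
area 227 px [222.498  246.6727] size [0.0345 0.0563] ctr [0.4565 0.3415] long-axis yaw -126.2 hole [219.3671 243.9969]
area 219 px [222.7603 220.232 ] size [0.034 0.057] ctr [0.5286 0.3434] long-axis yaw -27.8 hole [220.6692 223.9065]
area 216 px [221.9372 190.3353] size [0.0349 0.0555] ctr [0.6115 0.3487] long-axis yaw -119.7 hole [218.5373 188.2001]
area 191 px [424.2033 225.3425] size [0.0428 0.0439] ctr [ 0.5186 -0.2099] long-axis yaw -109.1 hole [421.3384 226.5851]
area 185 px [408.4167 203.    ] size [0.0425 0.0446] ctr [ 0.5805 -0.1675] long-axis yaw -89.6 hole [405.9654 204.9757]
```

View pics/c11.png

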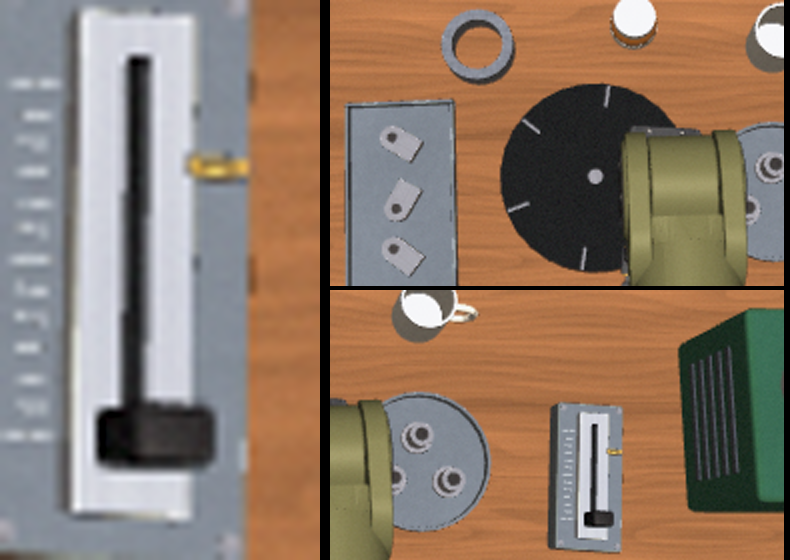

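The grip now covers the near end of its slot (crop row 435), so it is home. All the parts are in their places and the arm is clear.

```bash
python3 -c "
from cell import env
print(env.sign_off())"
```

```text
the job is handed in; nothing more can be done
None
```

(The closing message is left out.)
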